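Take the pile apart into its seats

ROBOT

A 7-joint arm with a two-finger parallel gripper is mounted at the origin on a cart in front of the work surface, level with it; the furniture and walls round the work are solid. World frame = base frame: x ahead of the robot, y to its left, z up, the work surface at z = 0. Lengths are in m, angles in rad, forces in N, time in s.
With the tool pointing down it reaches from about 0.4 to 0.875 m from the base axis. Payload 19.3 kg.
Tool frame: the origin (TCP) lies at the very end of the fingers, on their centre line; the grasp point (between the pads) lies 19 mm behind it; z points along the fingers, y is the direction in which the jaws open and shut (so a half turn about z gives the same grasp; the last joint's range is limited). The gripper opens to 85 mm and grips with 20 to 120 N. Pads are 22 mm wide; open, the fingers measure 114 mm over their backs; the gripper's body (76 mm by 85 mm) begins 54 mm behind the grasp point. The pads swing forward as they close: fully open they stand 13 mm farther back than shut.
Start: joints at [-0.07, 0.521, -0.036, 1.599, 0.021, 1.021, -0.113], TCP at [0.625, -0, 0.231] pointing down, gripper open.
Joint ranges: [-2.91, 2.91], [-0.3, 2.13], [-1.5, 1.42], [0.17, 2.43], [-1.26, 4.41], [0.16, 1.93], [-2.52, 2.52]. Speed limits (rad/s): [1.89, 1.89, 2.39, 2.39, 3.01, 3.01, 3.01].

INTERFACE

Orientations are given as [roll, pitch, yaw] about the fixed x, y, z axes, in that order (R = Rz(yaw) Ry(pitch) Rx(roll)).
In Python, from workcell import telemetry, imaging, ticket gives the robot as it stands.
- The arm moves only by the tool carry_out, never from a script. Its argument "series" is a list of rows, each a list of 7 numbers: the shift along the tool's x, y, z in m, then the turn, a rotation vector about the tool's x, y, z in rad, then the closure in counts, from 0 (fully open) to 255 (shut). In form: [[tx, ty, tz, ax, ay, az, jaw], ...]. A call has 1 to 10 rows; each row is the pose to reach, as a shift and turn from the pose commanded when the call began, along the tool's axes at that moment; what a row does not reach only later rows make up. A row lasts 1/8 s, in which the tool goes at most 62.5 mm and 10.7 degrees, less where a joint would pass 70% of its speed; a pose out of reach is approached as far as the arm can. A call with a gripper value outside its range is refused whole. The fingers move at their own pace and stop on an object; "force" is the grip in N (left out, the last holds). Time passes only in rows, so rows that repeat a pose let the fingers close. It gives the time, the measured TCP pose, the force and the opening at its end, in the units of the state.
- telemetry.observe(): the state, without advancing time (a new reading comes with each control period).
- imaging.grab_frame(name): name is "scene" or "side" or "wrist"; returns (picture, depth): 480x640x3 uint8, blue, green, red; 480x640 float32, m along the optical axis (not along the pixel's ray), 0 where there is no reading.
- imaging.camera_info(name): a dict with "mtx" (3x3 intrinsics, pixels), "dist_coeffs" ([k1, k2, p1, p2, k3] as OpenCV has them; the pictures are not rectified), "extrinsics" (4x4, takes a point from camera to world coordinates); the wrist camera has in their place "hand_eye" (4x4, takes a point from camera to tool coordinates, whose origin is the TCP and whose axes are the flange's). Camera axes: x right, y down, z forward; pixel columns grow to the right and rows downward; lengths in m; the calibration is good to about 2 mm. A picture is of the moment at which its call begins: read the wrist's pose just before it. camera_info takes no time and is no camera call.
- ticket.job_done(): hands the job in, once; it reports no verdict.
The state is a dict: "clock": time; "qpos": joint angles; "qd": joint speeds; "joint_efforts": joint torques, N m; "position": TCP position; "tool_rot": TCP orientation; "force": force on the tool from outside, world axes, zero at the start; "moment": the same for the moment, N m; "grip_width": finger opening in m.
Only numpy, scipy, OpenCV 4.12 (cv2) and the standard library are available. Lean on these libraries where they do the work, as an engineer would, in place of code of your own. Each camera call takes 0.05 s, during which the arm holds its last target.

TASK

Someone has piled the mould cup, the red-lidded pot, the timer and the dark metal block on top of one another. Take the pile apart from the top down, one thing at a time, and set each down flat, the right way up, in the grey seat made for it: the cup in the smaller round seat, the pot in the larger round one, the timer in the square one and the block in the oblong one. Leave the small dropper bottle standing where it is.

Things in the scene. Friction and masses are not known exactly. Their poses are not given: they have to be found in the camera images.
- mould_cup: Top of the pile at the start: empty plain blue moulding cup, round, 40 mm across, 28 mm high, open at the top, rigid; grasp it across the outside. Origin: centre of the underside, z up.
- pot: Under the cup: round closed pot with a red screw lid, 58 mm across, 50 mm high (a similar pot far back by the wall is scenery); grasp it across the outside. Origin: centre of the underside, z up.
- timer: Under the pot: flat white square timer, 64 x 64 mm, case 16 mm high (keys to 18 mm); grasp it across two opposite sides. Origin: centre of the underside, z up. x and y are parallel to its sides.
- block: Bottom of the pile, on the worktop: plain bench block of dark grey metal, 104 mm long (its x axis), 56 mm wide (its y axis), 20 mm high, with a small tapped hole near each end; grasp it across its 56 mm width. Origin: centre of the underside, z up.
- cup_seat: Seat of the mould cup: the smaller of two round grey seats, a shallow dish 56 mm across inside, 72 mm outside at the foot; rim 6 mm above its floor. Fixed to the worktop. Origin: centre of its underside on the worktop, z up; its floor is at z = 4 mm.
- pot_seat: Seat of the pot: the larger round grey seat, a shallow dish 76 mm across inside, 92 mm outside at the foot; rim 8 mm above its floor. Fixed to the worktop. Origin: centre of its underside on the worktop, z up; its floor is at z = 4 mm.
- timer_seat: Seat of the timer: the only square grey seat, 82 x 82 mm inside, 92 x 92 mm outside; rim 4 mm above its floor. Fixed to the worktop. Origin: centre of its underside on the worktop, z up; its floor is at z = 4 mm. x and y are parallel to its sides.
- block_seat: Seat of the bench block: the only oblong grey seat, 122 mm (its x axis) x 74 mm (its y axis) inside, 132 x 84 mm outside; rim 4 mm above its floor. Fixed to the worktop. Origin: centre of its underside on the worktop, z up; its floor is at z = 4 mm.
- bottle: Small brown dropper bottle with a black pointed cap, a bystander standing on the worktop among the work, 33 mm across, 106 mm high. Leave it alone. Origin: centre of the underside, z up.
Not all that is in view belongs to the job. Leave any blue or green look-alike of the timer alone.

How it is judged:
On the way, in this order (a step that is already met when the one before it is completed fails the run):
1. the mould cup stands in the small round seat (horizontal distance between mould_cup and cup_seat below 0.01 m and z of mould_cup in the frame of cup_seat below 0.0055 m and angle between mould_cup's own z axis and vertical below 0.04 rad and linear speed of mould_cup below 0.02 m/s), for 0.2 s.
2. the pot stands in the larger round seat (horizontal distance between pot and pot_seat below 0.011 m and z of pot in the frame of pot_seat below 0.0055 m and angle between pot's own z axis and vertical below 0.04 rad and linear speed of pot below 0.02 m/s), for 0.2 s.
3. the timer lies in the square seat (horizontal distance between timer and timer_seat below 0.014 m and z of timer in the frame of timer_seat below 0.0055 m and angle between timer's own z axis and vertical below 0.04 rad and linear speed of timer below 0.02 m/s), for 0.2 s.
4. the bench block lies in the oblong seat (horizontal distance between block and block_seat below 0.014 m and z of block in the frame of block_seat below 0.0055 m and angle between block's own z axis and vertical below 0.04 rad and linear speed of block below 0.02 m/s), for 0.2 s.
At the end, for the whole second after the job is handed in: All four things rest released in their own seats, the right way up: underside within 1.5 mm of the seat's floor, lean under 0.04 rad, centred within 10 mm (cup), 11 (pot), 14 (timer), 14 (block), as anything lying wholly inside its rim is; the dropper bottle has moved under 30 mm (all of step 1 and all of step 2 and all of step 3 and all of step 4); the robot touches nothing.
It fails at once if the dropper bottle is pushed more than 30 mm or tipped (distance of bottle from where it was at the start of the episode above 0.03 m or angle between bottle's own z axis and vertical above 0.4 rad).
It also fails if it takes over 128 s, if anything falls off the work surface, if the arm or the gripper's body presses on something with over 40 N, if the wrist force passes 120 N, or if a joint passes its speed limit or range.

## Working session

There is one attempt and no reset: what is moved stays moved. The work goes in short steps, Python scripts to look and compute and a tool call to move; the robot and the scene stay as the last step left them, time stands still between calls to the robot, and variables do not carry over. Pictures are saved under pics/ and viewed, and the job is handed in when it is done.

Besides the shell and the picture viewer there is one more tool, called after "Request:" by a JSON object that holds its "method" and its "body", one argument or row to a line. carry_out: Moves the arm, as the interface text tells. Its arguments: {"type":"object","properties":{"series":{"type":"array"},"force":{"type":"number"}},"required":["series"]}

```bash
ls; mkdir -p pics
python3 - <<'E'
from workcell import telemetry, imaging
import cv2,numpy as np
print(telemetry.observe())
for n in ["scene","side","wrist"]:
    p,d=imaging.grab_frame(n); cv2.imwrite(f"pics/{n}0.png",p); np.save(f"pics/{n}0.npy",d)
    print(n,imaging.camera_info(n))
E
```

```text
pics
{'clock': 0.0, 'qpos': array([-0.07021361,  0.52201287, -0.03634194,  1.5999802 ,  0.02117898,
        1.02111686, -0.11280587]), 'qd': array([ 7.53613260e-04,  9.38654821e-04,  2.24710378e-04, -5.69644466e-05,
        9.09043267e-04, -2.85366829e-04,  7.09966379e-04]), 'joint_efforts': array([-4.24098413e-03, -9.27110124e+01,  1.97758444e+00, -3.69928443e+01,
        1.76317629e-02,  8.19846697e-03, -6.58496788e-05]), 'position': array([ 6.24668031e-01, -1.37754989e-05,  2.30736235e-01]), 'tool_rot': array([-3.14046075e+00,  5.59815478e-05,  1.57079524e+00]), 'force': array([ 0.7601272 , -0.52004883, -0.49282218]), 'moment': array([ 0.00467312, -0.01390475, -0.01524064]), 'grip_width': 0.08546941056850225}
scene {'mtx': array([[442.89104174,   0.        , 312.37562239],
       [  0.        , 442.89104174, 245.07121735],
       [  0.        ,   0.        ,   1.        ]]), 'dist_coeffs': array([-0.05952508,  0.        ,  0.        ,  0.        ,  0.        ]), 'extrinsics': array([[ 0.63212459, -0.47264506,  0.61402374, -0.18571122],
       [-0.7745632 , -0.36324666,  0.51778732
[... 563 characters left out ...]
54, -0.36193138,  0.47881884],
       [ 0.        ,  0.        ,  0.        ,  1.        ]])}
wrist {'mtx': array([[381.78390237,   0.        , 321.43095558],
       [  0.        , 381.78390237, 239.69964581],
       [  0.        ,   0.        ,   1.        ]]), 'dist_coeffs': array([-0.0301541,  0.       ,  0.       ,  0.       ,  0.       ]), 'hand_eye': array([[ 3.26587490e-04, -9.56973501e-01, -2.90175139e-01,
         7.28276539e-02],
       [ 9.99999939e-01,  2.77040413e-04,  2.11827714e-04,
         5.27684199e-04],
       [-1.22323269e-04, -2.90175191e-01,  9.56973533e-01,
        -1.43364754e-01],
       [ 0.00000000e+00,  0.00000000e+00,  0.00000000e+00,
         1.00000000e+00]])}
```

View pics/scene0.png

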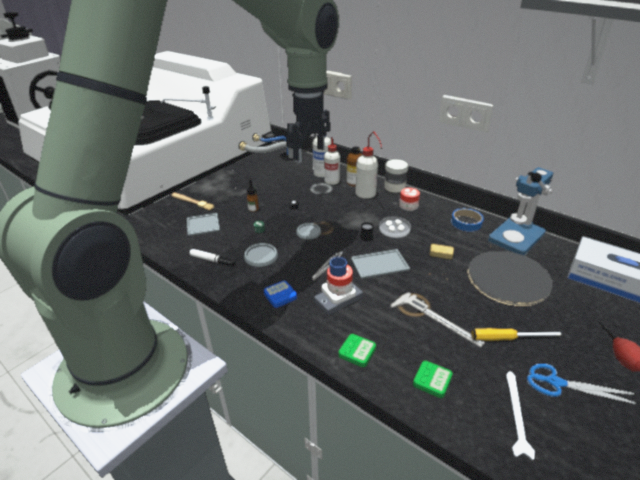

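View pics/side0.png

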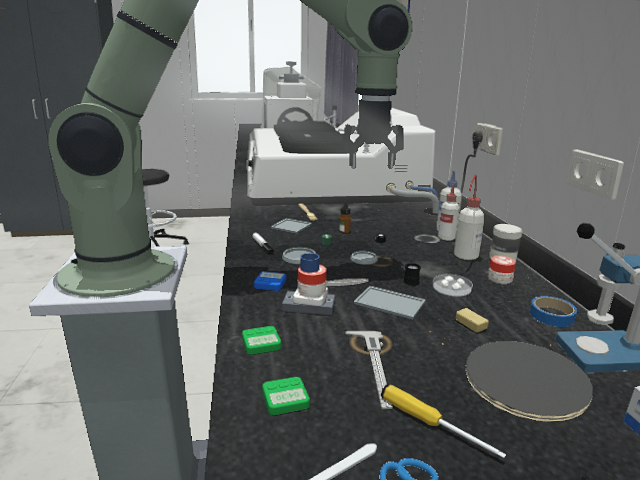

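View pics/wrist0.png

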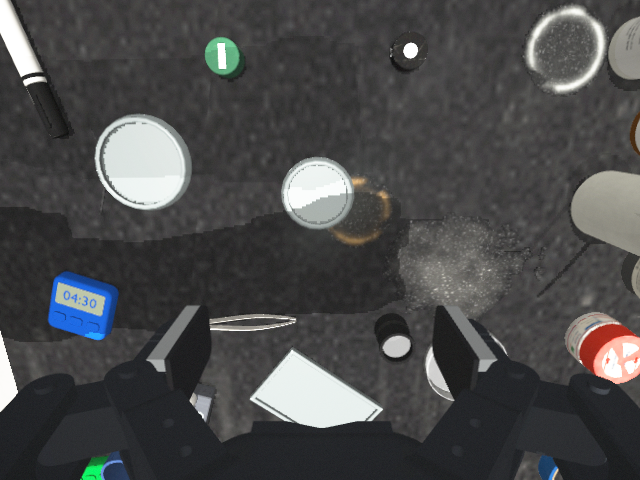

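```bash
cat > h.py <<'E'
from workcell import telemetry, imaging
import cv2,numpy as np
from scipy.spatial.transform import Rotation as R
def T():
    s=telemetry.observe(); M=np.eye(4); M[:3,:3]=R.from_euler('xyz',s['tool_rot']).as_matrix(); M[:3,3]=s['position']; return M
def snap(n,name):
    M=T(); p,d=imaging.grab_frame(n); i=imaging.camera_info(n)
    E=i['extrinsics'] if n!='wrist' else M@i['hand_eye']
    np.savez(f"pics/{name}.npz",E=E,K=i['mtx'],D=i['dist_coeffs'],d=d,p=p); cv2.imwrite(f"pics/{name}.png",p)
def load(name): return dict(np.load(f"pics/{name}.npz"))
def ray(f,px):
    u=cv2.undistortPoints(np.array(px,float).reshape(-1,1,2),f['K'],f['D']).reshape(-1,2)
    return np.c_[u,np.ones(len(u))]
def onplane(f,px,z):
    r=ray(f,px)@f['E'][:3,:3].T; o=f['E'][:3,3]; return o+r*((z-o[2])/r[:,2])[:,None]
def cloud(f):
    h,w=f['d'].shape; v,u=np.mgrid[:h,:w]; r=ray(f,np.c_[u.ravel(),v.ravel()])*f['d'].reshape(-1,1)
    return (r@f['E'][:3,:3].T+f['E'][:3,3]).reshape(h,w,3)
def proj(f,P):
    E=np.linalg.inv(f['E']); q,_=cv2.projectPoints(np.array(P,float).reshape(-1,3),cv2.Rodrigues(E[:3,:3])[0],E[:3,3],f['K'],f['D']); return q.reshape(-1,2)
def crop(name,x0,y0,x1,y1,k,out):
    p=cv2.imread(f"pics/{name}.png")[y0:y1,x0:x1]; cv2.imwrite(f"pics/{out}.png",cv2.resize(p,None,fx=k,fy=k,interpolation=cv2.INTER_CUBIC))
E
python3 - <<'E'
from h import *
i={n:imaging.camera_info(n) for n in("scene","side","wrist")}
for n in i:
    E=i[n]['extrinsics'] if n!='wrist' else T()@i[n]['hand_eye']
    np.savez(f"pics/{n}0.npz",E=E,K=i[n]['mtx'],D=i[n]['dist_coeffs'],d=np.load(f"pics/{n}0.npy"),p=cv2.imread(f"pics/{n}0.png"))
crop("scene0",170,170,430,330,3,"c1"); crop("side0",230,190,450,330,3.6,"c2")
f=load("scene0"); print(onplane(f,[[203,223],[261,254],[308,231],[380,263],[337,297],[252,208]],0.0).round(3))
E
```

```text
[[ 0.459  0.291  0.   ]
 [ 0.457  0.042  0.   ]
 [ 0.621  0.01   0.   ]
 [ 0.622 -0.236  0.   ]
 [ 0.448 -0.224 -0.   ]
 [ 0.611  0.233  0.   ]]
```

View pics/c1.png

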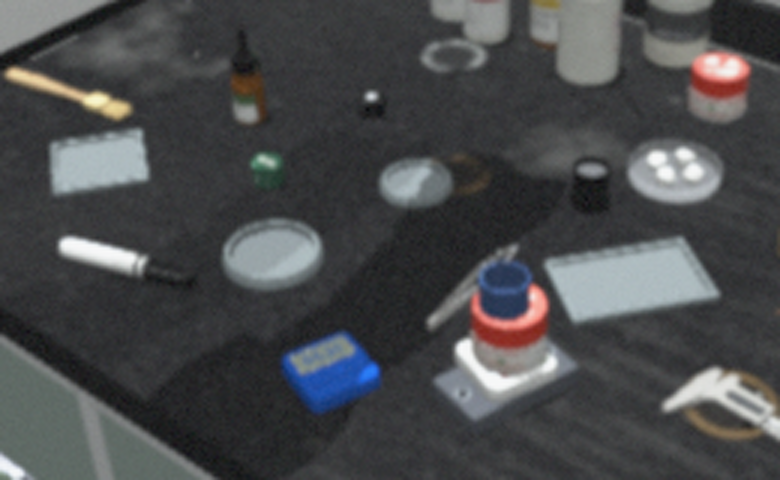

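View pics/c2.png

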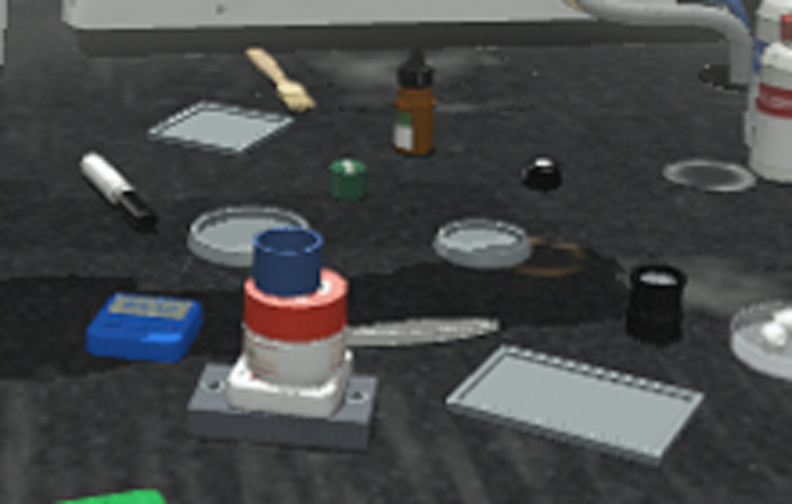

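Request:
{"method": "carry_out", "body": {
  "series": [
    [-0.33,-0.095,-0.06,0,0,0,0],
    [-0.33,-0.095,-0.06,0,0,0,0],
    [-0.33,-0.095,-0.06,0,0,0,0],
    [-0.33,-0.095,-0.06,0,0,0,0],
    [-0.33,-0.095,-0.06,0,0,0,0],
    [-0.33,-0.095,-0.06,0,0,0,0],
    [-0.33,-0.095,-0.06,0,0,0,0],
    [-0.33,-0.095,-0.06,0,0,0,0],
    [-0.33,-0.095,-0.06,0,0,0,0]
  ],
  "force": 40
}}

```text
clock: 1.27
position: [0.5305, -0.3287, 0.291]
tool_rot: [-3.141, -0.001, 1.573]
force: [-0.6, 0.3, 0.6]
grip_width: 0.0851
```

```bash
python3 -c "
from h import *
snap('wrist','w1'); print(telemetry.observe()['clock'],T())"
```

```text
1.325 [[-1.64755831e-03  9.99998632e-01 -1.48247922e-04  5.30475951e-01]
 [ 9.99998548e-01  1.64762277e-03  4.35705298e-04 -3.28836897e-01]
 [ 4.35948959e-04 -1.47529857e-04 -9.99999894e-01  2.91129240e-01]
 [ 0.00000000e+00  0.00000000e+00  0.00000000e+00  1.00000000e+00]]
```

View pics/w1.png

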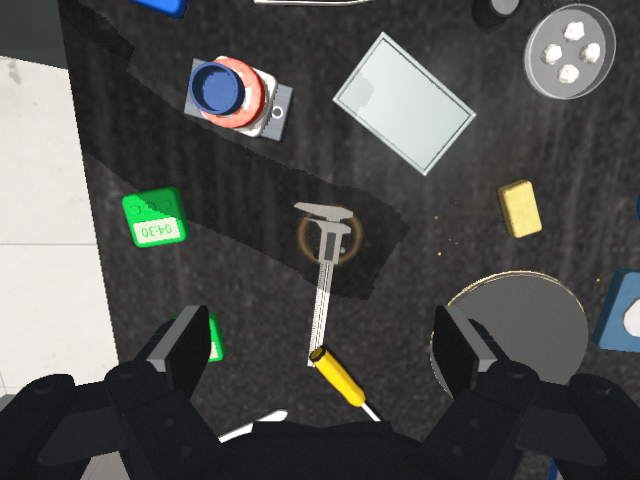

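```bash
python3 -c "
from h import *
crop('w1',165,30,325,150,5,'c3');crop('w1',320,20,490,190,4.5,'c4');crop('wrist0',80,100,370,240,2.7,'c5')"
```

```text
(no output)
```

View pics/c3.png

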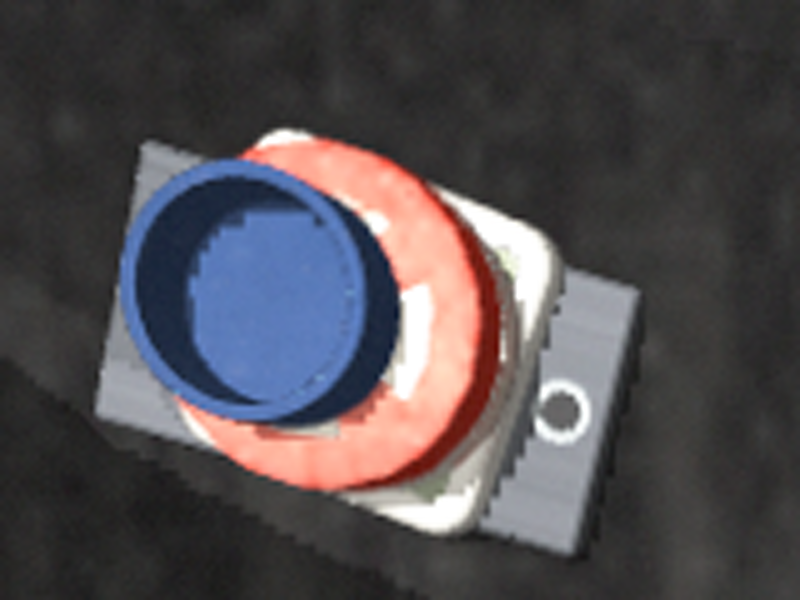

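View pics/c4.png

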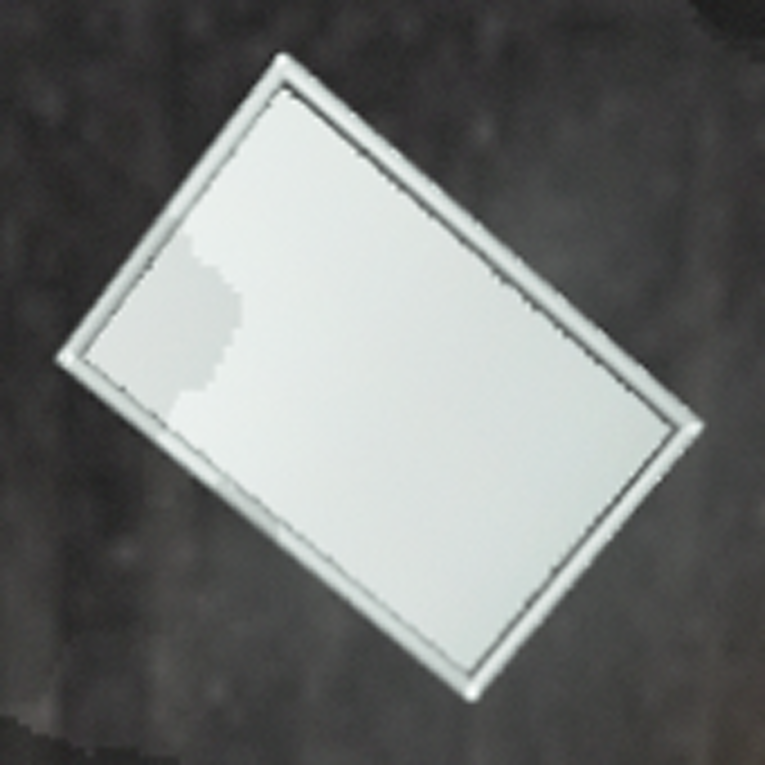

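View pics/c5.png

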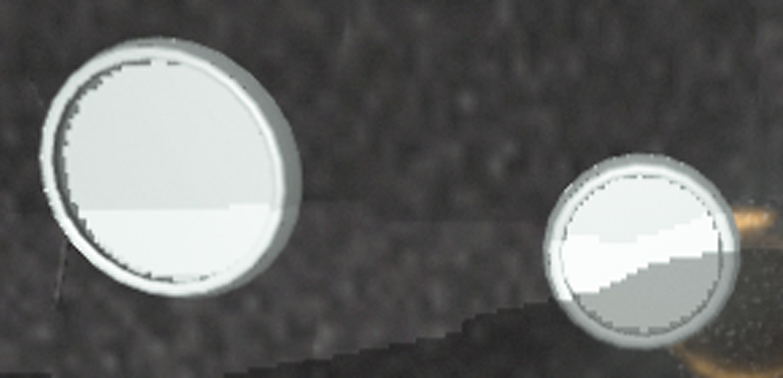

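Run:
```python
from h import *
from scipy.optimize import least_squares
def circ(P):
    P=P[:,:2]; r=least_squares(lambda q:np.hypot(P[:,0]-q[0],P[:,1]-q[1])-q[2],[*P.mean(0),.03]); return r.x.round(4),np.abs(r.fun).max().round(4)
w=load('w1');c=lambda L:np.array(L)/5+[165,30]-0.4
print('cup',circ(onplane(w,c([(120,285),(235,158),(367,300),(262,421),(150,200),(330,210),(150,372)]),.116)))
B=onplane(w,c([(147,140),(640,287),(578,556),(97,415)]),.02)
def quad(B):
    e=np.diff(np.r_[B,B[:1]],axis=0)[:,:2]; print(B.mean(0).round(4),np.hypot(*e.T).round(4),np.degrees(np.arctan2(e[:,1],e[:,0])).round(1))
print('block');quad(B)
S=onplane(w,np.array([(283,55),(703,425),(472,700),(57,357)])/4.5+[320,20]-.4,.004)
print('bseat');quad(S)
f=load('wrist0');c=lambda L:np.array(L)/2.7+[80,100]-.4
print('L inner',circ(onplane(f,c([(62,160),(270,200),(160,60),(180,282),(90,245),(245,120)]),.010)))
print('L rim',circ(onplane(f,c([(42,165),(283,195),(150,43),(190,296)]),.012)))
print('S inner',circ(onplane(f,c([(558,254),(721,254),(640,176),(641,333)]),.008)))
print('S outer',circ(onplane(f,c([(545,252),(740,251),(642,152),(643,350)]),.002)))
# depth checks
C=cloud(w)
print('cup rim z',np.nanmax(C[55:115,188:245,2].reshape(-1)), 'lid',C[30+330//5-6:30+330//5+6,165+90:165+94,2].mean(),'block',C[135-5:135,165+115:165+118,2].mean(),'tbl',C[200:210,250:270,2].mean())
```

```text
cup (array([ 0.446 , -0.2286,  0.0193]), np.float64(0.0004))
block
[ 0.4452 -0.2317  0.02  ] [0.1021 0.0551 0.1032 0.0547] [ -15.9 -104.8  163.9   74.1]
bseat
[ 0.6199 -0.2371  0.004 ] [0.1314 0.0832 0.1318 0.0825] [ -37.3 -127.5  142.4   52.2]
L inner (array([0.4533, 0.0364, 0.0377]), np.float64(0.0017))
L rim (array([0.4539, 0.0375, 0.0431]), np.float64(0.0007))
S inner (array([0.6203, 0.0075, 0.0288]), np.float64(0.0004))
S outer (array([0.6213, 0.0074, 0.0359]), np.float64(0.0004))
cup rim z 0.43444236133537895 lid 0.08680727065312639 block 0.018327363552807986 tbl 0.005048325518153113
```

Request:
{"method": "carry_out", "body": {
  "series": [
    [0.05,-0.04,0.06,0,0,0,0],
    [0.1,-0.084,0.12,0,0,0,0],
    [0.1,-0.084,0.14,0,0,0,0],
    [0.1,-0.084,0.14,0,0,0,0],
    [0.1,-0.084,0.14,0,0,0,0]
  ]
}}

```text
clock: 1.95
position: [0.4467, -0.2299, 0.1517]
tool_rot: [3.141, 0.0, 1.572]
force: [0.9, 0.1, -0.6]
grip_width: 0.0852
```

```bash
python3 -c "
from h import *
snap('wrist','w2'); print(T().round(4))
f=load('w2');q=proj(f,[[.446,-.2285,.116],[.466,-.2285,.116],[.426,-.2285,.116]]);print(q)
"
```

```text
[[-3.000e-04  1.000e+00  1.400e-03  4.471e-01]
 [ 1.000e+00  3.000e-04 -6.000e-04 -2.304e-01]
 [-6.000e-04  1.400e-03 -1.000e+00  1.521e-01]
 [ 0.000e+00  0.000e+00  0.000e+00  1.000e+00]]
[[318.88573304 272.29589787]
 [358.61929295 272.32223729]
 [279.15008572 272.24823316]]
```

View pics/w2.png

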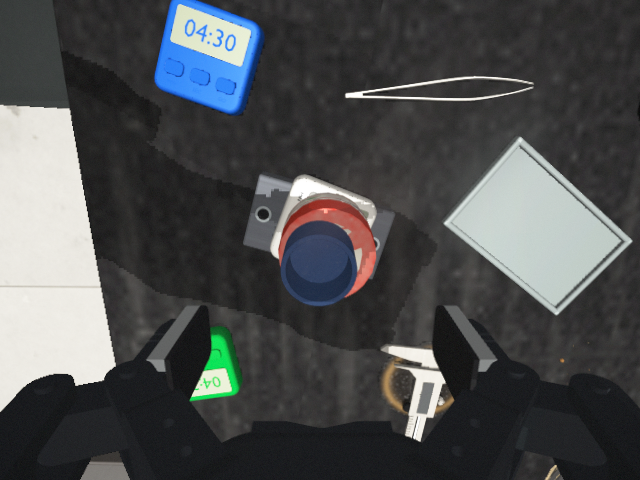

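Run:
```python
from h import *
for n in('w1','w2'):
    f=load(n);C=cloud(f);h=cv2.cvtColor(f['p'],cv2.COLOR_BGR2HSV)
    m=(h[...,0]>100)&(h[...,0]<125)&(h[...,1]>110)&(np.hypot(C[...,0]-.446,C[...,1]+.2285)<.05)
    z=C[...,2][m];print(n,m.sum(),np.histogram(z,bins=np.arange(.07,.14,.004)))
    t=m&(C[...,2]>np.percentile(z,99)-.004); P=C[t]; print(P.min(0),P.max(0),(P.min(0)+P.max(0))/2, cv2.minEnclosingCircle(P[:,:2].astype(np.float32)))
    print('table',np.median(C[330:340,280:300,2]))
    c,r=cv2.minEnclosingCircle(np.argwhere(t)[:,::-1].astype(np.float32)); print(c,r,cv2.fitEllipse(np.argwhere(t)[:,::-1].astype(np.float32)))
```

```text
w1 2241 (array([  0,   0,   0,   0, 176, 935, 102, 129, 125, 148, 201, 425,   0,
         0,   0,   0,   0]), array([0.07 , 0.074, 0.078, 0.082, 0.086, 0.09 , 0.094, 0.098, 0.102,
       0.106, 0.11 , 0.114, 0.118, 0.122, 0.126, 0.13 , 0.134, 0.138]))
[ 0.42642118 -0.24707397  0.11197638] [ 0.46499599 -0.20928589  0.11650368] [ 0.44570859 -0.22817993  0.11424003] ((0.44595491886138916, -0.22800593078136444), 0.019745374098420143)
table 0.000878623368506859
(213.8295440673828, 87.60606384277344) 26.500856399536133 ((213.6209259033203, 87.72259521484375), (45.23185348510742, 49.174888610839844), 154.09764099121094)
w2 3528 (array([   0,    0,    0,    0,  126, 1395,  209,  221,  228,  249,  363,
        737,    0,    0,    0,    0,    0]), array([0.07 , 0.074, 0.078, 0.082, 0.086, 0.09 , 0.094, 0.098, 0.102,
       0.106, 0.11 , 0.114, 0.118, 0.122, 0.126, 0.13 , 0.134, 0.138]))
[ 0.42672006 -0.24743052  0.11184635] [ 0.46431335 -0.2106982   0.11654913] [ 0.44551671 -0.22906436  0.11419774] ((0.44560325145721436, -0.2281266748905182), 0.019716715440154076)
table 0.0008165026653923768
(317.9671630859375, 268.2757263183594) 37.82992172241211 ((318.08074951171875, 268.47247314453125), (67.35712432861328, 70.57855987548828), 89.45072937011719)
```

Request:
{"method": "carry_out", "body": {
  "series": [
    [0.002,-0.001,0.03,0,0,0,0],
    [0.002,-0.001,0.06,0,0,0,0],
    [0.002,-0.001,0.06,0,0,0,0],
    [0.002,-0.001,0.06,0,0,0,255],
    [0.002,-0.001,0.06,0,0,0,255],
    [0.002,-0.001,0.06,0,0,0,255],
    [0.002,-0.001,0.06,0,0,0,255],
    [0.002,-0.001,0.06,0,0,0,255]
  ],
  "force": 40
}}

```text
clock: 3.0
position: [0.4456, -0.2283, 0.0925]
tool_rot: [3.14, 0.001, 1.571]
force: [-3.1, 0.8, 13.9]
grip_width: 0.0382
```

```bash
python3 -c "
from h import *
snap('side','s2'); print(T().round(4),telemetry.observe()['grip_width'])
crop('side','0',0,0,0,0) if 0 else crop('s2',240,200,390,330,5,'c6')
"
```

```text
[[ 1.000e-04  1.000e+00  1.700e-03  4.456e-01]
 [ 1.000e+00 -1.000e-04 -7.000e-04 -2.283e-01]
 [-7.000e-04  1.700e-03 -1.000e+00  9.250e-02]
 [ 0.000e+00  0.000e+00  0.000e+00  1.000e+00]] 0.03781825089065259
```

View pics/c6.png

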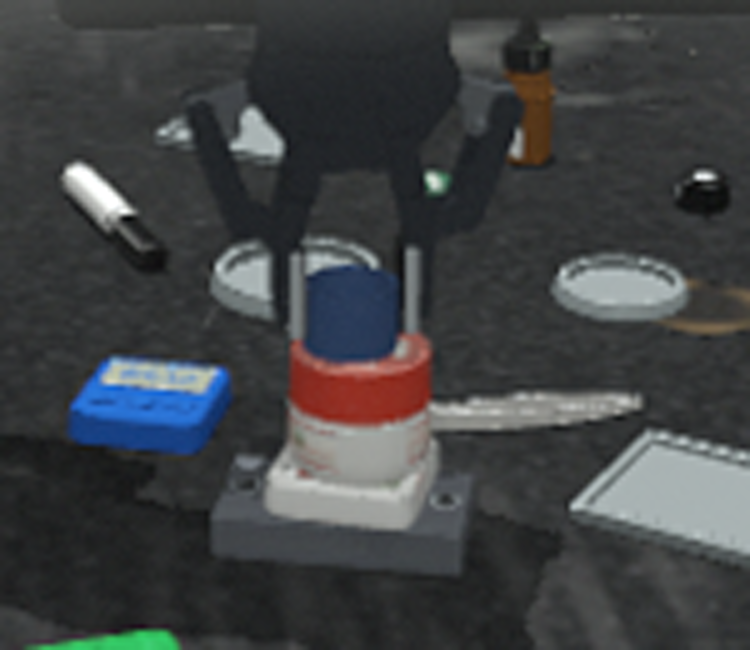

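Request:
{"method": "carry_out", "body": {
  "series": [
    [0,0,0,0,0,0,60],
    [0,0,0,0,0,0,60],
    [0,0,-0.01,0,0,0,60],
    [0,0,-0.01,0,0,0,60],
    [0,0,-0.01,0,0,0,60]
  ]
}}

```text
clock: 3.68
position: [0.445, -0.2281, 0.1014]
tool_rot: [3.141, 0.0, 1.571]
force: [-0.5, 0.0, -0.4]
grip_width: 0.0654
```

```bash
python3 -c "
from h import *
print(T().round(4),telemetry.observe()['grip_width'],telemetry.observe()['force'])
"
```

```text
[[ 1.000e-04  1.000e+00  3.000e-04  4.450e-01]
 [ 1.000e+00 -1.000e-04 -1.000e-04 -2.281e-01]
 [-1.000e-04  3.000e-04 -1.000e+00  1.014e-01]
 [ 0.000e+00  0.000e+00  0.000e+00  1.000e+00]] 0.06540237463715036 [-0.5400172   0.04844193 -0.35204526]
```

Request:
{"method": "carry_out", "body": {
  "series": [
    [0,0,0,0,0,0,255],
    [0,0,0,0,0,0,255],
    [0,0,0,0,0,0,255],
    [0,0,0,0,0,0,255]
  ]
}}

```text
clock: 4.18
position: [0.4449, -0.228, 0.1015]
tool_rot: [-3.142, -0.0, 1.571]
force: [-2.3, 0.5, 8.1]
grip_width: 0.0371
```

```bash
python3 -c "
from h import *
snap('side','s3'); print(T().round(4),telemetry.observe()['grip_width'],telemetry.observe()['force'])
crop('s3',270,230,350,310,8,'c7')
"
```

```text
[[ 0.000e+00  1.000e+00 -1.000e-04  4.449e-01]
 [ 1.000e+00 -0.000e+00  0.000e+00 -2.280e-01]
 [ 0.000e+00 -1.000e-04 -1.000e+00  1.015e-01]
 [ 0.000e+00  0.000e+00  0.000e+00  1.000e+00]] 0.037431224076184606 [-1.66195923  0.76967209  7.0839523 ]
```

View pics/c7.png

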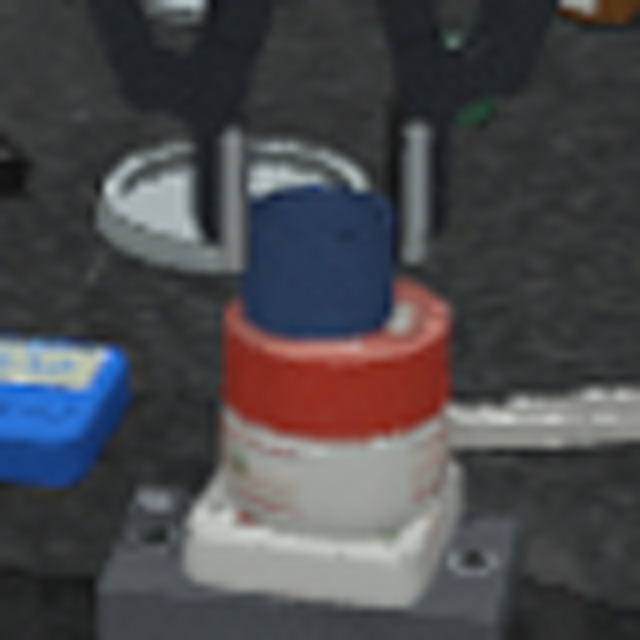

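Request:
{"method": "carry_out", "body": {
  "series": [
    [0,0,-0.01,0,0,0,255],
    [0,0,-0.04,0,0,0,255],
    [0,0,-0.09,0,0,0,255],
    [0.05,0.03,-0.09,0,0,0,255],
    [0.1,0.075,-0.09,0,0,0,255],
    [0.14,0.105,-0.09,0,0,0,255],
    [0.19,0.14,-0.09,0,0,0,255],
    [0.235,0.175,-0.09,0,0,0,255],
    [0.235,0.175,-0.09,0,0,0,255],
    [0.235,0.175,-0.09,0,0,0,255]
  ]
}}

```text
clock: 5.48
position: [0.6197, 0.0066, 0.1914]
tool_rot: [-3.141, 0.001, 1.571]
force: [0.3, -1.1, -0.6]
grip_width: 0.0375
```

```bash
python3 -c "
from h import *
snap('wrist','w4');snap('side','s4'); print(T().round(4),telemetry.observe()['grip_width'],telemetry.observe()['force'])
"
```

```text
[[ 1.500e-03  1.000e+00 -1.000e-04  6.196e-01]
 [ 1.000e+00 -1.500e-03 -5.000e-04  5.800e-03]
 [-5.000e-04 -1.000e-04 -1.000e+00  1.916e-01]
 [ 0.000e+00  0.000e+00  0.000e+00  1.000e+00]] 0.037291375301073605 [ 0.07841312 -0.41501408 -0.42240315]
```

View pics/w4.png

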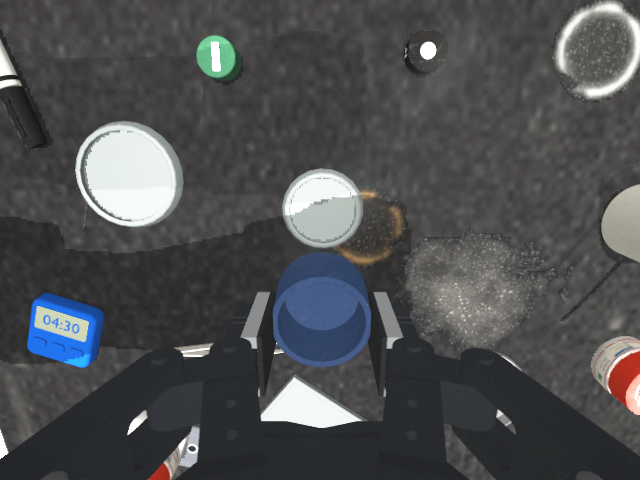

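View pics/s4.png

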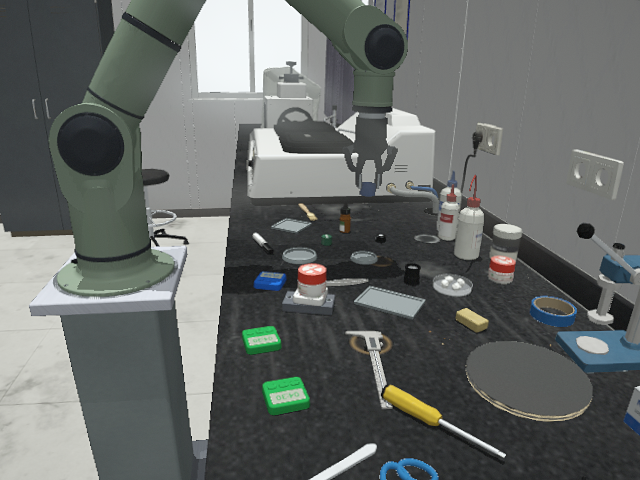

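```bash
cat >> h.py <<'E'
def blue(f,c,r=.06,zmin=-1):
    C=cloud(f);h=cv2.cvtColor(f['p'],cv2.COLOR_BGR2HSV)
    m=(h[...,0]>100)&(h[...,0]<128)&(h[...,1]>90)&(np.hypot(C[...,0]-c[0],C[...,1]-c[1])<r)&(C[...,2]>zmin)
    z=C[...,2][m]; top=np.percentile(z,98); P=C[m&(C[...,2]>top-.004)]
    return top, cv2.minEnclosingCircle(P[:,:2].astype(np.float32))
def grey(f,c,r,zlo=.002):
    "bright grey seat pixels near c: (bounding circle / minAreaRect) in world xy"
    C=cloud(f);p=f['p'].astype(int); m=(p.min(2)>110)&(p.max(2)-p.min(2)<40)&(np.hypot(C[...,0]-c[0],C[...,1]-c[1])<r)&(C[...,2]>zlo)&(C[...,2]<.02)
    P=C[m][:,:2].astype(np.float32); return m.sum(),cv2.minEnclosingCircle(P),cv2.minAreaRect(P), np.percentile(C[m][:,2],[5,50,95])
E
python3 - <<'E'
from h import *
f=load('w4'); print(blue(f,(.62,.006),.04,.15)); print(grey(f,(.6205,.0075),.045))
print(grey(f,(.454,.037),.055))
f=load('wrist0'); print(grey(f,(.6205,.0075),.045)); print(grey(f,(.454,.037),.055))
f=load('w1'); print(grey(f,(.62,-.237),.09))
E
```

```text
(np.float64(0.2053272516787774), ((0.6200081706047058, 0.006690083537250757), 0.02011949196457863))
(np.int64(4985), ((0.621128499507904, 0.00768247339874506), 0.035928599536418915), ((0.6209181547164917, 0.008036401122808456), (0.07021033018827438, 0.07050401717424393), 75.57959747314453), array([0.00365182, 0.00516574, 0.01110958]))
(np.int64(8593), ((0.4523490071296692, 0.03628668934106827), 0.04797658696770668), ((0.4551982879638672, 0.03715008497238159), (0.0912015363574028, 0.08896508067846298), 73.3785171508789), array([0.00360504, 0.00511277, 0.01292751]))
(np.int64(4075), ((0.6210755109786987, 0.007708044722676277), 0.035855963826179504), ((0.6214763522148132, 0.008363481611013412), (0.0688413605093956, 0.0702304095029831), 43.89607620239258), array([0.00374064, 0.00527726, 0.01122959]))
(np.int64(6954), ((0.45393696427345276, 0.03809109702706337), 0.04625558480620384), ((0.45530402660369873, 0.037584252655506134), (0.08816365897655487, 0.09024389833211899), 5.322510242462158), array([0.00365933, 0.00520767, 0.01312238]))
(np.int64(10140), ((0.6188886165618896, -0.23720557987689972), 0.07729732245206833), ((0.6200502514839172, -0.23738358914852142), (0.0848822221159935, 0.1333235204219818), 52.809913635253906), array([0.00350615, 0.00504159, 0.00908448]))
```

Request:
{"method": "carry_out", "body": {
  "series": [
    [0.001,0.001,0.05,0,0,0,255],
    [0.001,0.001,0.1,0,0,0,255],
    [0.001,0.001,0.14,0,0,0,255],
    [0.001,0.001,0.16,0,0,0,255],
    [0.001,0.001,0.168,0,0,0,255],
    [0.001,0.001,0.173,0,0,0,255],
    [0.001,0.001,0.173,0,0,0,255],
    [0.001,0.001,0.173,0,0,0,255]
  ]
}}

```text
clock: 6.58
position: [0.6218, 0.0079, 0.0195]
tool_rot: [3.14, -0.0, 1.571]
force: [-0.8, 0.4, 6.8]
grip_width: 0.0373
```

```bash
python3 -c "
from h import *
snap('wrist','w5'); s=telemetry.observe(); print(T().round(4),s['grip_width'],s['force'])
print(blue(load('w5'),(.621,.0077),.04,.01))
"
```

```text
[[ 1.000e-04  1.000e+00  1.800e-03  6.218e-01]
 [ 1.000e+00 -1.000e-04  1.000e-04  7.900e-03]
 [ 1.000e-04  1.800e-03 -1.000e+00  1.940e-02]
 [ 0.000e+00  0.000e+00  0.000e+00  1.000e+00]] 0.03731265894684394 [-1.02990579 -0.52083784  8.97062101]
(np.float64(0.033580435794452475), ((0.6221466660499573, 0.008065997622907162), 0.020135896280407906))
```

Seated (8 N contact). Release and rise.

Request:
{"method": "carry_out", "body": {
  "series": [
    [0,0,0,0,0,0,60],
    [0,0,0,0,0,0,60],
    [0,0,-0.001,0,0,0,60],
    [0,0,-0.05,0,0,0,0],
    [0,0,-0.11,0,0,0,0],
    [0,0,-0.16,0,0,0,0],
    [0,0,-0.16,0,0,0,0]
  ]
}}

```text
clock: 7.5
position: [0.6228, 0.008, 0.1824]
tool_rot: [3.135, -0.0, 1.571]
force: [0.1, -0.2, -0.4]
grip_width: 0.0854
```

```bash
python3 -c "
from h import *
snap('wrist','w6'); s=telemetry.observe(); print(T().round(4),s['grip_width'],s['force'])
print(blue(load('w6'),(.621,.0077),.04,.01))
crop('w6',200,150,480,350,2.8,'c8')
"
```

```text
[[ 1.000e-04  1.000e+00  2.900e-03  6.217e-01]
 [ 1.000e+00 -1.000e-04  2.000e-04  8.000e-03]
 [ 2.000e-04  2.900e-03 -1.000e+00  1.800e-01]
 [ 0.000e+00  0.000e+00  0.000e+00  1.000e+00]] 0.0850502192557364 [-1.25049187  1.34596969 -0.85296734]
(np.float64(0.033831762439924265), ((0.6223031878471375, 0.007992181926965714), 0.019636794924736023))
```

View pics/c8.png

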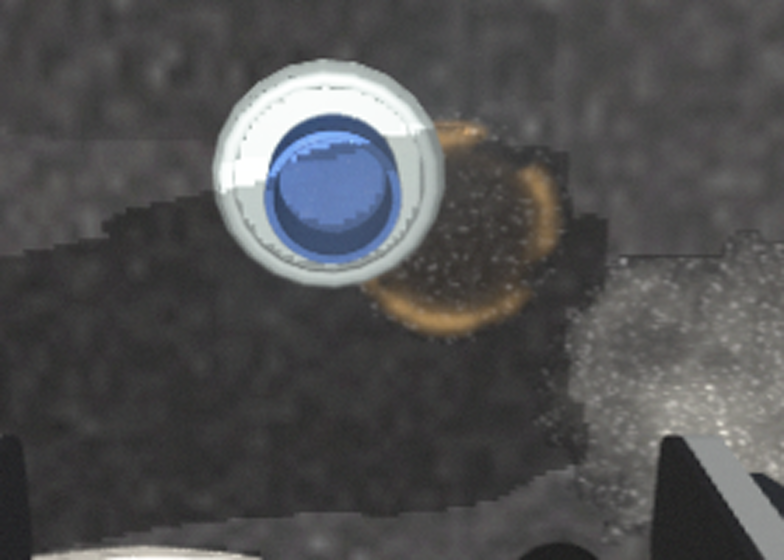

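Request:
{"method": "carry_out", "body": {
  "series": [
    [-0.3,-0.176,-0.07,0,0,0,0],
    [-0.3,-0.176,-0.07,0,0,0,0],
    [-0.3,-0.176,-0.07,0,0,0,0],
    [-0.3,-0.176,-0.07,0,0,0,0],
    [-0.3,-0.176,-0.07,0,0,0,0],
    [-0.3,-0.176,-0.07,0,0,0,0],
    [-0.3,-0.176,-0.07,0,0,0,0],
    [-0.3,-0.176,-0.07,0,0,0,0],
    [-0.3,-0.176,-0.07,0,0,0,0]
  ]
}}

```text
clock: 8.68
position: [0.4454, -0.2909, 0.2476]
tool_rot: [-3.141, -0.001, 1.572]
force: [-0.4, 0.6, -0.6]
grip_width: 0.0859
```

Run:
```python
from h import *
snap('wrist','w7'); s=telemetry.observe(); print(T().round(4),s['grip_width'],s['force'])
f=load('w7');C=cloud(f)
m=(C[...,2]>.08)&(C[...,2]<.1)&(np.hypot(C[...,0]-.446,C[...,1]+.23)<.06)
P=C[m];print(m.sum(),np.percentile(P[:,2],[5,50,95]),cv2.minEnclosingCircle(P[P[:,2]>.085][:,:2].astype(np.float32)))
m=(C[...,2]>.033)&(C[...,2]<.042)&(np.hypot(C[...,0]-.446,C[...,1]+.23)<.06)
print(cv2.minAreaRect(C[m][:,:2].astype(np.float32)))
m=(C[...,2]>.016)&(C[...,2]<.026)&(np.hypot(C[...,0]-.446,C[...,1]+.23)<.07)
print(cv2.minAreaRect(C[m][:,:2].astype(np.float32)))
```

```text
[[-1.700e-03  1.000e+00 -7.000e-04  4.454e-01]
 [ 1.000e+00  1.700e-03  6.000e-04 -2.910e-01]
 [ 6.000e-04 -7.000e-04 -1.000e+00  2.478e-01]
 [ 0.000e+00  0.000e+00  0.000e+00  1.000e+00]] 0.08539573267828894 [ 0.62738291  1.04728445 -0.60642761]
4209 [0.08580661 0.08701556 0.08824336] ((0.4500584900379181, -0.22968678176403046), 0.028456514701247215)
((0.44768834114074707, -0.22950346767902374), (0.06199469417333603, 0.06273666769266129), 68.30575561523438)
((0.4444423317909241, -0.231901153922081), (0.05557412654161453, 0.1044071763753891), 73.82821655273438)
```

View pics/w7.png

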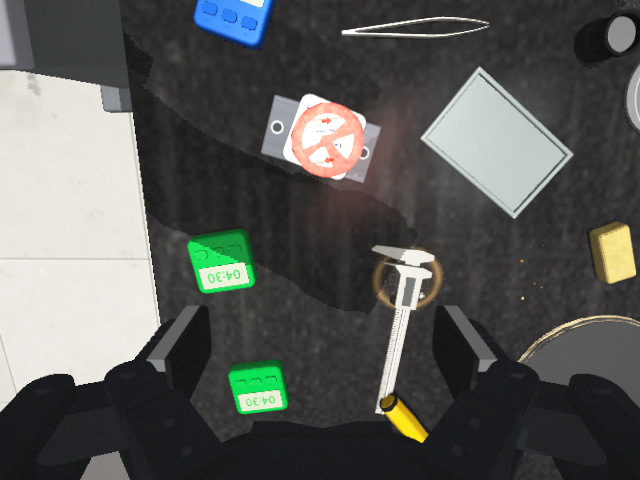

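Request:
{"method": "carry_out", "body": {
  "series": [
    [0.061,0.005,0.05,0,0,0,0],
    [0.061,0.005,0.1,0,0,0,0],
    [0.061,0.005,0.14,0,0,0,0],
    [0.061,0.005,0.16,0,0,0,0],
    [0.061,0.005,0.19,0,0,0,0],
    [0.061,0.005,0.19,0,0,0,0],
    [0.061,0.005,0.19,0,0,0,255],
    [0.061,0.005,0.19,0,0,0,255],
    [0.061,0.005,0.19,0,0,0,255],
    [0.061,0.005,0.19,0,0,0,255]
  ],
  "force": 60
}}

```text
clock: 9.98
position: [0.4507, -0.2311, 0.0598]
tool_rot: [3.14, 0.001, 1.571]
force: [-1.2, 1.8, 9.4]
grip_width: 0.0564
```

Run:
```python
from h import *
snap('side','s8'); s=telemetry.observe(); print(T().round(4),s['grip_width'],s['force'])
crop('s8',240,200,390,330,5,'c9')
```

```text
[[-1.000e-04  1.000e+00  1.900e-03  4.507e-01]
 [ 1.000e+00  1.000e-04 -6.000e-04 -2.311e-01]
 [-6.000e-04  1.900e-03 -1.000e+00  5.980e-02]
 [ 0.000e+00  0.000e+00  0.000e+00  1.000e+00]] 0.05636581294077535 [-1.7715813   2.48691335 10.34952924]
```

View pics/c9.png

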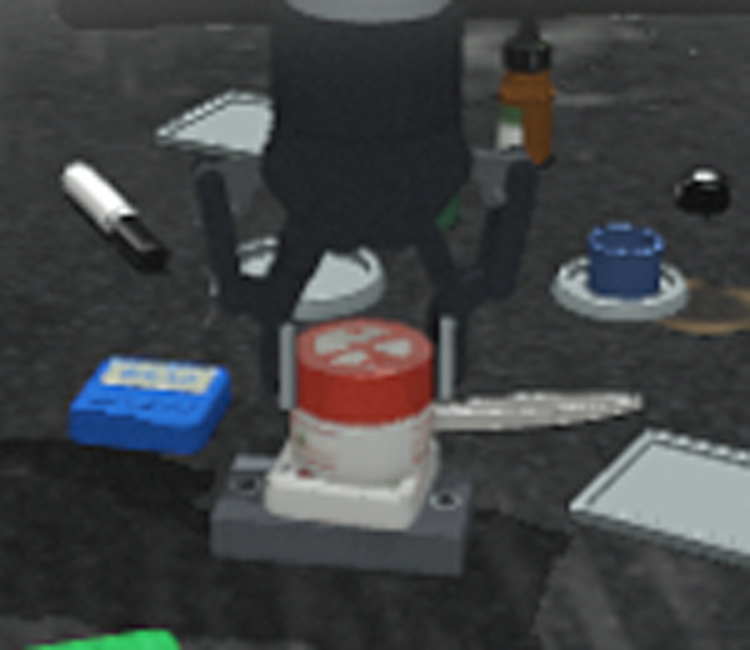

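Request:
{"method": "carry_out", "body": {
  "series": [
    [0,0,-0.01,0,0,0,255],
    [0,0,-0.05,0,0,0,255],
    [0,0,-0.1,0,0,0,255],
    [0.05,0.003,-0.1,0,0,0,255],
    [0.1,0.003,-0.1,0,0,0,255],
    [0.15,0.003,-0.1,0,0,0,255],
    [0.2,0.003,-0.1,0,0,0,255],
    [0.245,0.003,-0.1,0,0,0,255],
    [0.268,0.003,-0.1,0,0,0,255],
    [0.268,0.003,-0.1,0,0,0,255]
  ]
}}

```text
clock: 11.28
position: [0.4531, 0.0387, 0.1593]
tool_rot: [3.14, -0.001, 1.574]
force: [-0.1, -0.5, -1.5]
grip_width: 0.0564
```

Run:
```python
from h import *
snap('wrist','w9'); s=telemetry.observe(); print(T().round(4),s['grip_width'],s['force'])
f=load('w9');C=cloud(f);h=cv2.cvtColor(f['p'],cv2.COLOR_BGR2HSV)
m=(C[...,2]>.12)&((h[...,0]<12)|(h[...,0]>168))&(h[...,1]>80)
z=np.percentile(C[m][:,2],95);P=C[m&(C[...,2]>z-.004)];print(m.sum(),z,cv2.minEnclosingCircle(P[:,:2].astype(np.float32)),P.min(0),P.max(0))
print(grey(f,(.454,.0375),.052))
```

```text
[[-0.0013  1.      0.001   0.4531]
 [ 1.      0.0013  0.      0.0373]
 [ 0.      0.001  -1.      0.1591]
 [ 0.      0.      0.      1.    ]] 0.056624397809730255 [-0.32757101 -1.6698335  -1.7096448 ]
15569 0.187444751144299 ((0.45173680782318115, 0.06102773919701576), 0.05051201209425926) [0.4252731  0.01063883 0.18344511] [0.48206058 0.11141664 0.30265827]
(np.int64(4740), ((0.4535703957080841, 0.039087310433387756), 0.04410974681377411), ((0.45327767729759216, 0.05088135600090027), (0.06194839999079704, 0.08627141267061234), 89.37667083740234), array([0.00372218, 0.00509306, 0.01308763]))
```

View pics/w9.png

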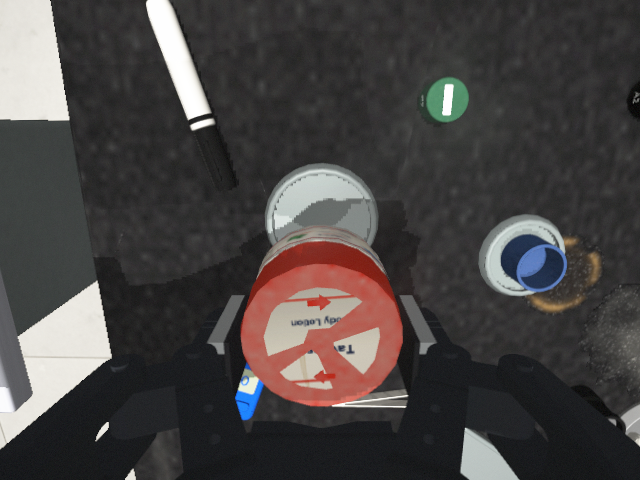

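Request:
{"method": "carry_out", "body": {
  "series": [
    [-0.0015,0,0.04,0,0,0,255],
    [-0.0015,0,0.08,0,0,0,255],
    [-0.0015,0,0.11,0,0,0,255],
    [-0.0015,0,0.125,0,0,0,255],
    [-0.0015,0,0.131,0,0,0,255],
    [-0.0015,0,0.134,0,0,0,255],
    [-0.0015,0,0.134,0,0,0,255],
    [-0.0015,0,0.134,0,0,0,255]
  ]
}}

```text
clock: 12.32
position: [0.4536, 0.0349, 0.026]
tool_rot: [3.14, 0.0, 1.57]
force: [-6.4, -2.0, 20.6]
grip_width: 0.0566
```

Run:
```python
from h import *
s=telemetry.observe(); print(T().round(4),s['grip_width'],s['force'])
snap('side','s10');crop('s10',240,200,390,300,5,'c10')
```

```text
[[ 9.000e-04  1.000e+00  1.700e-03  4.536e-01]
 [ 1.000e+00 -9.000e-04 -3.000e-04  3.490e-02]
 [-3.000e-04  1.700e-03 -1.000e+00  2.600e-02]
 [ 0.000e+00  0.000e+00  0.000e+00  1.000e+00]] 0.056553827192033064 [-6.40653288 -2.0412082  20.64465295]
```

View pics/c10.png

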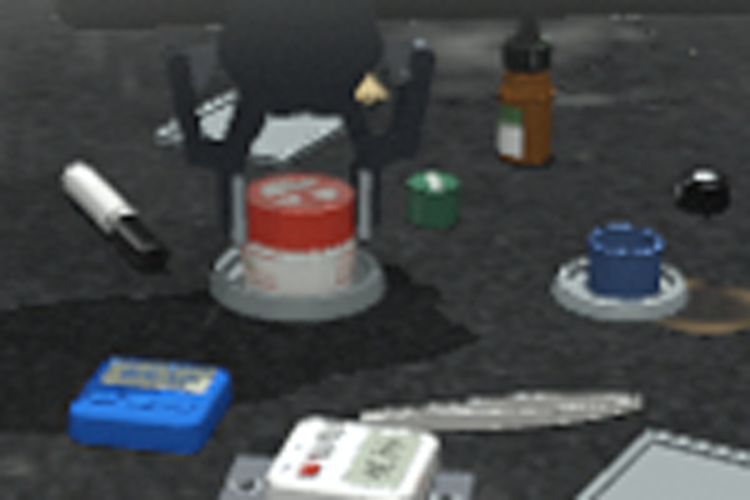

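Pot is in its dish. Release and rise, look.

Request:
{"method": "carry_out", "body": {
  "series": [
    [0,0,0,0,0,0,0],
    [0,0,0,0,0,0,0],
    [0,0,-0.01,0,0,0,0],
    [0,0,-0.05,0,0,0,0],
    [0,0,-0.1,0,0,0,0],
    [-0.06,0,-0.15,0,0,0,0],
    [-0.06,0,-0.2,0,0,0,0],
    [-0.06,0,-0.2,0,0,0,0]
  ]
}}

```text
clock: 13.38
position: [0.4545, -0.0257, 0.2287]
tool_rot: [3.135, -0.0, 1.568]
force: [0.1, 0.7, -0.9]
grip_width: 0.0857
```

Run:
```python
from h import *
snap('wrist','w11');s=telemetry.observe(); print(T().round(4),s['grip_width'],s['force'])
f=load('w11');C=cloud(f)
m=(C[...,2]>.045)&(C[...,2]<.065)&(np.hypot(C[...,0]-.4535,C[...,1]-.037)<.05)
P=C[m];print(np.percentile(P[:,2],[2,50,98]),cv2.minEnclosingCircle(P[P[:,2]>.05][:,:2].astype(np.float32)))
A=np.c_[P[:,:2]-P[:,:2].mean(0),np.ones(len(P))];print('tilt',np.linalg.lstsq(A,P[:,2],rcond=None)[0])
print(grey(f,(.454,.0375),.052))
```

```text
[[ 1.200e-03  1.000e+00  4.000e-03  4.536e-01]
 [ 1.000e+00 -1.200e-03  2.000e-04 -2.500e-02]
 [ 2.000e-04  4.000e-03 -1.000e+00  2.265e-01]
 [ 0.000e+00  0.000e+00  0.000e+00  1.000e+00]] 0.08538113197950722 [ 0.59463537 -0.00983059 -0.56594121]
[0.05336722 0.05499651 0.05654952] ((0.453698992729187, 0.036876119673252106), 0.02857939526438713)
tilt [0.00122642 0.00181995 0.05498827]
(np.int64(3229), ((0.45348525047302246, 0.03836703673005104), 0.04405495896935463), ((0.45329225063323975, 0.03808211535215378), (0.08597196638584137, 0.08697548508644104), 44.125465393066406), array([0.00374061, 0.00610854, 0.01355459]))
```

View pics/w11.png

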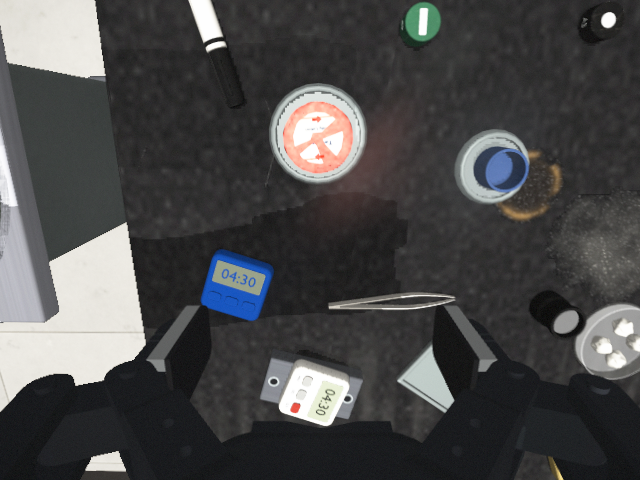

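Request:
{"method": "carry_out", "body": {
  "series": [
    [-0.27,0,0,0,0,0,0],
    [-0.27,0,0,0,0,0,0],
    [-0.27,0,0,0,0,0,0],
    [-0.27,0,0,0,0,0,0],
    [-0.27,0,0,0,0,0,0],
    [-0.27,0,0,0,0,0,0],
    [-0.27,0,0,0,0,0,0]
  ]
}}

```text
clock: 14.3
position: [0.4532, -0.2928, 0.2238]
tool_rot: [-3.141, -0.001, 1.573]
force: [0.5, -0.4, 0.4]
grip_width: 0.0859
```

Run:
```python
from h import *
snap('wrist','w12');s=telemetry.observe(); print(T().round(4),s['grip_width'],s['force'])
f=load('w12');C=cloud(f)
m=(C[...,2]>.032)&(C[...,2]<.045)&(np.hypot(C[...,0]-.448,C[...,1]+.23)<.06)
print(m.sum(),np.percentile(C[m][:,2],[2,50,98]),cv2.minAreaRect(C[m][:,:2].astype(np.float32)))
m=(C[...,2]>.016)&(C[...,2]<.026)&(np.hypot(C[...,0]-.446,C[...,1]+.23)<.07)
print(cv2.minAreaRect(C[m][:,:2].astype(np.float32)))
crop('w12',220,60,400,200,4.4,'c12')
```

```text
[[-2.100e-03  1.000e+00 -4.000e-04  4.533e-01]
 [ 1.000e+00  2.100e-03  8.000e-04 -2.928e-01]
 [ 8.000e-04 -4.000e-04 -1.000e+00  2.241e-01]
 [ 0.000e+00  0.000e+00  0.000e+00  1.000e+00]] 0.08566124233848614 [0.12982901 0.2990325  0.70341583]
5487 [0.03455986 0.03690477 0.03904174] ((0.44764208793640137, -0.22945407032966614), (0.06210465729236603, 0.06263747066259384), 68.2293930053711)
((0.4443669319152832, -0.2318204939365387), (0.05571114644408226, 0.10449139773845673), 73.79437255859375)
```

View pics/c12.png

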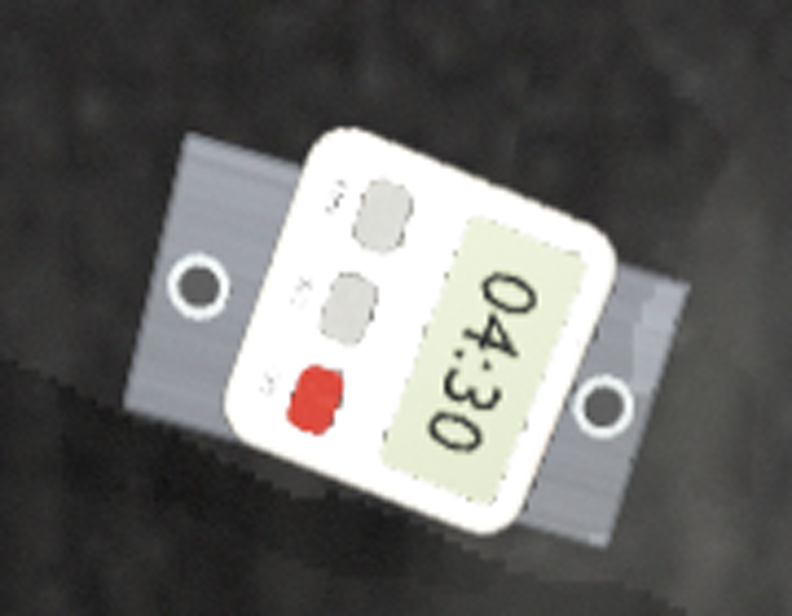

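```bash
python3 - <<'E'
from h import *
f=load('s8')
for z in(.055,.06,.065,.07): print(z,proj(f,[[.4507-.030,-.2311-.011,z],[.4507+.03,-.2311-.011,z]]).round(1).tolist())
f=load('s3')
for z in(.095,.1,.105,.11): print(z,proj(f,[[.445-.021,-.228-.011,z],[.445+.021,-.228-.011,z]]).round(1).tolist())
E
python3 -c "
import sys;sys.path.insert(0,'.')
from h import *
crop('s8',285,255,345,300,13,'c13')"
```

```text
0.055 [[298.0, 286.3], [327.2, 284.8]]
0.06 [[298.0, 284.0], [327.2, 282.6]]
0.065 [[298.1, 281.8], [327.3, 280.4]]
0.07 [[298.1, 279.6], [327.3, 278.1]]
0.095 [[299.5, 267.6], [320.2, 266.7]]
0.1 [[299.5, 265.3], [320.2, 264.4]]
0.105 [[299.5, 263.0], [320.3, 262.1]]
0.11 [[299.5, 260.7], [320.3, 259.8]]
```

View pics/c13.png

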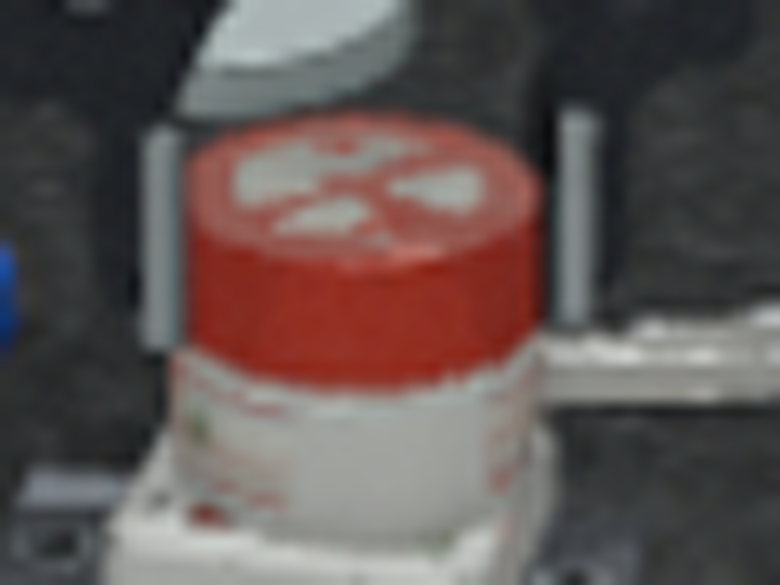

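Run:
```python
from h import *
f=load('scene0'); P=onplane(f,np.array([(50,138),(142,130),(149,182),(55,192)])/3+[170,170],.006);print(P.round(3),P.mean(0))
e=np.diff(np.r_[P,P[:1]],axis=0);print(np.hypot(e[:,0],e[:,1]),np.degrees(np.arctan2(e[:,1],e[:,0])))
f=load('side0'); P=onplane(f,np.array([(149,131),(205,101),(294,121),(237,152)])/3.6+[230,190],.006);print(P.round(3),P.mean(0))
e=np.diff(np.r_[P,P[:1]],axis=0);print(np.hypot(e[:,0],e[:,1]),np.degrees(np.arctan2(e[:,1],e[:,0])))
for p in [(398,150),(432,152)]: print(onplane(f,np.array(p)/3.6+[230,190],0))
```

```text
[[0.448 0.355 0.006]
 [0.517 0.29  0.006]
 [0.458 0.211 0.006]
 [0.39  0.272 0.006]] [0.45329437 0.28205897 0.006     ]
[0.09452261 0.09819179 0.09091395 0.1014555 ] [ -43.62868915 -126.93410531  138.13836033   54.92996127]
[[0.394 0.277 0.006]
 [0.448 0.355 0.006]
 [0.521 0.292 0.006]
 [0.463 0.217 0.006]] [0.45653234 0.28514964 0.006     ]
[0.09532062 0.09661402 0.09459445 0.09216733] [  54.99258625  -41.19920337 -127.66353451  139.01847306]
[[6.01078885e-01 2.24779201e-01 5.55111512e-17]]
[[0.62889769 0.21699509 0.        ]]
```

Request:
{"method": "carry_out", "body": {
  "series": [
    [0.03,-0.003,0.05,0,0,0.18,0],
    [0.06,-0.006,0.09,0,0,0.35,0],
    [0.063,-0.006,0.13,0,0,0.383,0],
    [0.063,-0.006,0.16,0,0,0.383,0],
    [0.063,-0.006,0.16,0,0,0.383,0],
    [0.063,-0.006,0.16,0,0,0.383,0]
  ]
}}

```text
clock: 15.1
position: [0.4475, -0.2313, 0.0654]
tool_rot: [3.141, -0.0, 1.188]
force: [-0.3, 1.5, 0.8]
grip_width: 0.0853
```

Run:
```python
from h import *
snap('wrist','w13');s=telemetry.observe(); M=T();print(M.round(4),s['grip_width'],s['force'])
f=load('w13');C=cloud(f)
m=(C[...,2]>.032)&(C[...,2]<.045)&(np.hypot(C[...,0]-.448,C[...,1]+.23)<.05)&(f['p'].min(2)>100)
r=cv2.minAreaRect(C[m][:,:2].astype(np.float32));print(m.sum(),r); print('tool frame',(np.linalg.inv(M)@[*r[0],.02,1]).round(4), np.degrees(np.arctan2(M[1,1],M[0,1])))
```

```text
[[ 3.733e-01  9.277e-01  1.600e-03  4.477e-01]
 [ 9.277e-01 -3.733e-01 -5.000e-04 -2.315e-01]
 [ 1.000e-04  1.700e-03 -1.000e+00  6.560e-02]
 [ 0.000e+00  0.000e+00  0.000e+00  1.000e+00]] 0.08557329952448046 [ 0.73250783 -0.03606923 -0.03981653]
13795 ((0.4477941393852234, -0.22898158431053162), (0.06264664977788925, 0.06264616549015045), 68.24755096435547)
tool frame [ 2.40e-03 -9.00e-04  4.56e-02  1.00e+00] -21.92015441525856
```

View pics/w13.png

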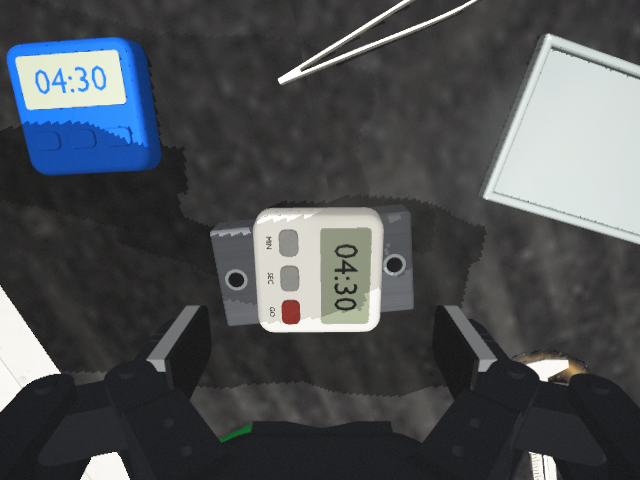

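Request:
{"method": "carry_out", "body": {
  "series": [
    [0.0025,-0.001,0.03,0,0,0,0],
    [0.0025,-0.001,0.045,0,0,0,0],
    [0.0025,-0.001,0.045,0,0,0,0],
    [0.0025,-0.001,0.045,0,0,0,255],
    [0.0025,-0.001,0.045,0,0,0,255],
    [0.0025,-0.001,0.045,0,0,0,255],
    [0.0025,-0.001,0.045,0,0,0,255]
  ],
  "force": 40
}}

```text
clock: 16.02
position: [0.4474, -0.2291, 0.0204]
tool_rot: [3.14, 0.0, 1.188]
force: [-3.1, 0.9, 7.1]
grip_width: 0.0623
```

Run:
```python
from h import *
snap('side','s14');s=telemetry.observe(); M=T();print(M.round(4),s['grip_width'],s['force'])
crop('s14',260,250,360,330,7.5,'c14')
```

```text
[[ 3.739e-01  9.275e-01  1.100e-03  4.474e-01]
 [ 9.275e-01 -3.739e-01 -5.000e-04 -2.291e-01]
 [-0.000e+00  1.200e-03 -1.000e+00  2.030e-02]
 [ 0.000e+00  0.000e+00  0.000e+00  1.000e+00]] 0.062125936197048356 [-1.29418369  0.01123546  7.71171333]
```

View pics/c14.png

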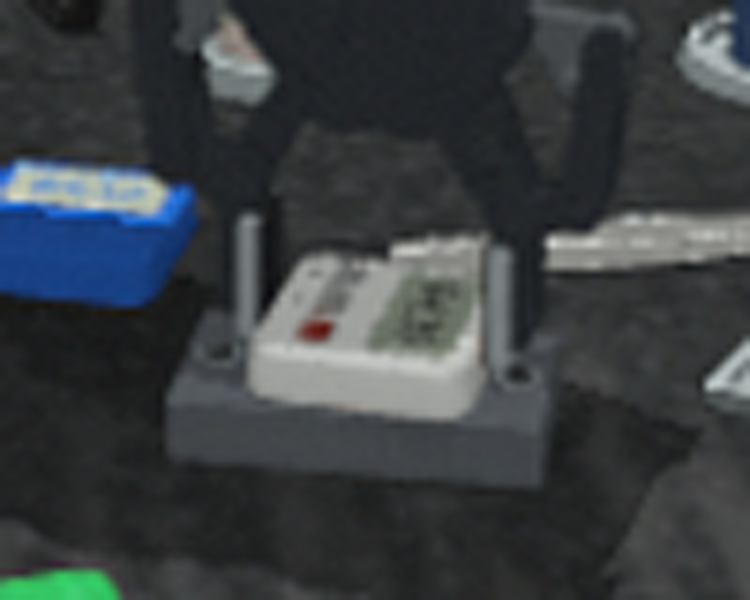

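Request:
{"method": "carry_out", "body": {
  "series": [
    [0,0,-0.01,0,0,0,255],
    [0,0,-0.05,0,0,0,255],
    [0,0,-0.11,0,0,0,255],
    [0.05,-0.02,-0.11,0,0,0,255],
    [0.105,-0.041,-0.11,0,0,0,255],
    [0.16,-0.063,-0.11,0,0,0,255],
    [0.215,-0.085,-0.11,0,0,0,255],
    [0.27,-0.106,-0.11,0,0,0,255],
    [0.325,-0.128,-0.11,0,0,0,255],
    [0.38,-0.15,-0.11,0,0,0,255]
  ]
}}

```text
clock: 17.32
position: [0.4498, 0.1817, 0.1304]
tool_rot: [3.141, -0.001, 1.188]
force: [0.2, 0.2, -1.7]
grip_width: 0.0627
```

Request:
{"method": "carry_out", "body": {
  "series": [
    [0,0,0,0,0,0.1,255],
    [0,0,0,0,0,0.25,255],
    [0,0,0,0,0,0.32,255],
    [0,0,0,0,0,0.32,255],
    [0,0,0,0,0,0.32,255]
  ]
}}

```text
clock: 17.95
position: [0.4499, 0.1797, 0.1297]
tool_rot: [3.142, -0.001, 0.869]
force: [0.1, -0.0, 0.2]
grip_width: 0.0625
```

Run:
```python
from h import *
snap('wrist','w15');s=telemetry.observe(); M=T();print(M.round(4),s['grip_width'],s['force'],s['clock'])
f=load('w15')
n,c,r,z=grey(f,(.456,.284),.075);print(n,c,r,z)
```

```text
[[ 6.455e-01  7.638e-01  3.000e-04  4.499e-01]
 [ 7.638e-01 -6.455e-01  4.000e-04  1.797e-01]
 [ 5.000e-04 -0.000e+00 -1.000e+00  1.297e-01]
 [ 0.000e+00  0.000e+00  0.000e+00  1.000e+00]] 0.06262425879083254 [-0.23685512 -0.16049035 -0.08788134] 18.0
19510 ((0.45465967059135437, 0.28413209319114685), 0.06421725451946259) ((0.4539671838283539, 0.2848126292228699), (0.09182150661945343, 0.09409387409687042), 53.9605598449707) [0.00363712 0.00495807 0.00904038]
```

View pics/w15.png

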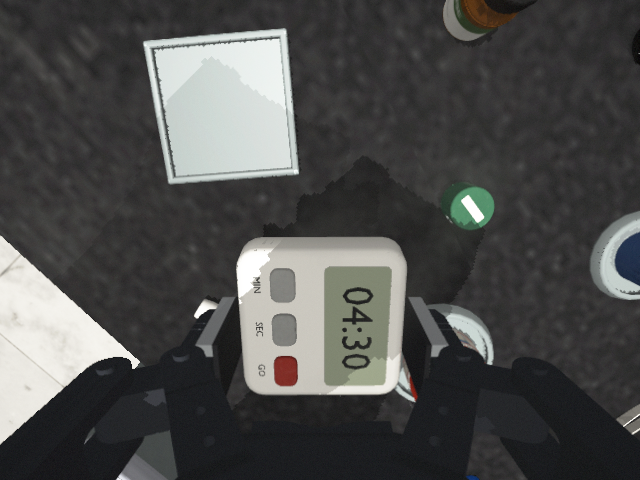

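Request:
{"method": "carry_out", "body": {
  "series": [
    [0.04,-0.03,0,0,0,-0.073,255],
    [0.083,-0.064,0,0,0,-0.073,255],
    [0.083,-0.064,0.04,0,0,-0.073,255],
    [0.083,-0.064,0.08,0,0,-0.073,255],
    [0.083,-0.064,0.1,0,0,-0.073,255],
    [0.083,-0.064,0.1,0,0,-0.073,255],
    [0.083,-0.064,0.1,0,0,-0.073,255]
  ]
}}

```text
clock: 18.88
position: [0.4552, 0.2845, 0.0302]
tool_rot: [3.141, -0.001, 0.941]
force: [-0.4, 0.6, -0.2]
grip_width: 0.0628
```

Run:
```python
from h import *
snap('wrist','w16');snap('side','s16');s=telemetry.observe(); M=T();print(M.round(4),s['grip_width'],s['force'],s['clock'])
f=load('w16');C=cloud(f);p=f['p'].astype(int)
m=(C[...,2]>.038)&(C[...,2]<.055)&(p.min(2)>100)&(np.hypot(C[...,0]-.4545,C[...,1]-.2845)<.05)
print('timer',cv2.minAreaRect(C[m][:,:2].astype(np.float32)),np.median(C[m][:,2]))
```

```text
[[ 5.891e-01  8.080e-01  1.200e-03  4.553e-01]
 [ 8.080e-01 -5.891e-01  1.000e-03  2.847e-01]
 [ 1.500e-03  4.000e-04 -1.000e+00  3.040e-02]
 [ 0.000e+00  0.000e+00  0.000e+00  1.000e+00]] 0.06255549175628353 [-0.04344816 -0.30518469 -1.80679693] 18.975
timer ((0.457413911819458, 0.28375592827796936), (0.06275361776351929, 0.07874186336994171), 54.17559051513672) 0.04665246034901824
```

View pics/w16.png

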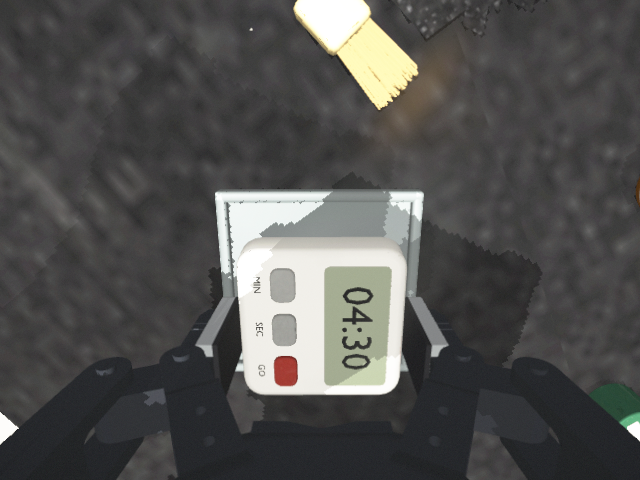

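Aligned. Lower, release, rise.

Request:
{"method": "carry_out", "body": {
  "series": [
    [0,0,0.015,0,0,0,255],
    [0,0,0.022,0,0,0,255],
    [0,0,0.0265,0,0,0,255],
    [0,0,0.0265,0,0,0,255],
    [0,0,0.0265,0,0,0,255]
  ]
}}

```text
clock: 19.6
position: [0.4548, 0.2847, 0.003]
tool_rot: [-3.141, -0.001, 0.941]
force: [-2.7, 0.7, 10.0]
grip_width: 0.0626
```

Run:
```python
from h import *
s=telemetry.observe(); M=T();print(M.round(4),s['grip_width'],s['force'],s['clock'])
```

```text
[[ 5.890e-01  8.081e-01  2.000e-04  4.548e-01]
 [ 8.081e-01 -5.890e-01  5.000e-04  2.847e-01]
 [ 5.000e-04 -2.000e-04 -1.000e+00  3.000e-03]
 [ 0.000e+00  0.000e+00  0.000e+00  1.000e+00]] 0.06256568381624746 [-2.69467014  0.68009447  9.97255407] 19.6
```

Request:
{"method": "carry_out", "body": {
  "series": [
    [0,0,0,0,0,0,0],
    [0,0,0,0,0,0,0],
    [0,0,0,0,0,0,0],
    [0,0,-0.03,0,0,0,0],
    [0,0,-0.08,0,0,0,0],
    [-0.05,0,-0.13,0,0,0,0],
    [-0.1,0,-0.15,0,0,0,0],
    [-0.1,0,-0.15,0,0,0,0],
    [-0.1,0,-0.15,0,0,0,0]
  ]
}}

```text
clock: 20.72
position: [0.3962, 0.2041, 0.153]
tool_rot: [3.141, -0.001, 0.941]
force: [0.3, -0.3, -0.3]
grip_width: 0.0852
```

Run:
```python
from h import *
snap('wrist','w17');s=telemetry.observe(); M=T();print(M.round(4),s['grip_width'],s['force'],s['clock'])
f=load('w17');C=cloud(f);p=f['p'].astype(int)
m=(C[...,2]>.015)&(C[...,2]<.03)&(p.min(2)>100)&(np.hypot(C[...,0]-.4545,C[...,1]-.2845)<.06)
P=C[m];print('timer',cv2.minAreaRect(P[:,:2].astype(np.float32)),np.percentile(P[:,2],[5,50,95]))
A=np.c_[P[:,:2]-P[:,:2].mean(0),np.ones(len(P))];print('tilt',np.linalg.lstsq(A,P[:,2],rcond=None)[0]); print(grey(f,(.4545,.2845),.075)[2])
```

```text
[[ 5.889e-01  8.082e-01  2.000e-04  3.962e-01]
 [ 8.082e-01 -5.889e-01  2.000e-04  2.042e-01]
 [ 2.000e-04  0.000e+00 -1.000e+00  1.526e-01]
 [ 0.000e+00  0.000e+00  0.000e+00  1.000e+00]] 0.08522766510492194 [ 0.73219645  0.45363962 -0.09068379] 20.775
timer ((0.4553779065608978, 0.28361788392066956), (0.06178998202085495, 0.06284449249505997), 53.94190216064453) [0.01915147 0.02091279 0.02247846]
tilt [ 0.00289529 -0.00079731  0.02087876]
((0.4553208351135254, 0.28471237421035767), (0.09261159598827362, 0.0934915617108345), 54.03299331665039)
```

View pics/w17.png

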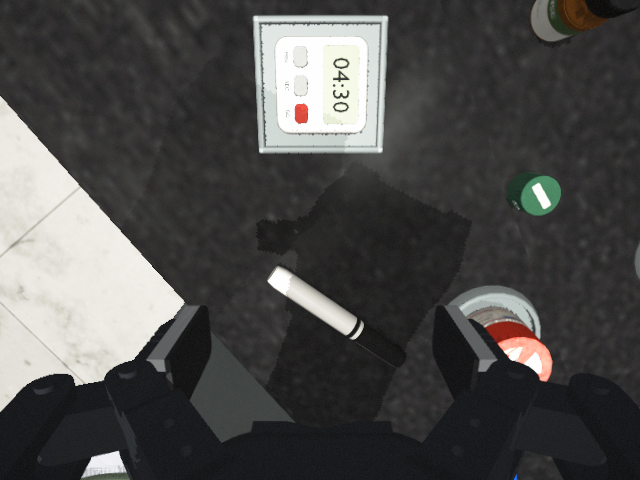

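```bash
python3 -c "
from h import *
print(telemetry.observe()['qpos'])
f=load('w1');n,c,r,z=grey(f,(.62,-.237),.09);print(r)
f=load('w12');n,c,r,z=grey(f,(.62,-.237),.09);print(r)
f=load('w7');n,c,r,z=grey(f,(.62,-.237),.09);print(r)
"
```

```text
[-0.77972412  0.37024492  0.21329089  2.13933214 -0.12813136  0.6433875
 -1.10744028]
((0.6200502514839172, -0.23738358914852142), (0.0848822221159935, 0.1333235204219818), 52.809913635253906)
((0.6206851005554199, -0.23760880529880524), (0.08610952645540237, 0.13535572588443756), 52.64786148071289)
((0.6203291416168213, -0.2376144826412201), (0.08581236749887466, 0.13555747270584106), 52.56571960449219)
```

Request:
{"method": "carry_out", "body": {
  "series": [
    [-0.02,0.04,0,0,0,0.15,0],
    [-0.065,0.08,0,0,0,0.3,0],
    [-0.105,0.115,0,0,0,0.45,0],
    [-0.15,0.15,0,0,0,0.6,0],
    [-0.195,0.19,0,0,0,0.75,0],
    [-0.24,0.225,0,0,0,0.92,0],
    [-0.28,0.26,0,0,0,1.08,0],
    [-0.324,0.296,0,0,0,1.223,0],
    [-0.324,0.296,0,0,0,1.223,0],
    [-0.324,0.296,0,0,0,1.223,0]
  ]
}}

```text
clock: 22.02
position: [0.4442, -0.2321, 0.1519]
tool_rot: [3.141, 0.002, -0.281]
force: [0.1, 0.3, -0.6]
grip_width: 0.0854
```

Run:
```python
from h import *
snap('wrist','w18');s=telemetry.observe(); M=T();print(M.round(4),s['grip_width'],s['force'],s['clock'],s['qpos'])
f=load('w18');C=cloud(f);p=f['p'].astype(int)
m=(C[...,2]>.015)&(C[...,2]<.028)&(np.hypot(C[...,0]-.4444,C[...,1]+.2318)<.065)
r=cv2.minAreaRect(C[m][:,:2].astype(np.float32));print('block',r, np.linalg.inv(M)@[*r[0],0,1], 'jaw',np.degrees(np.arctan2(M[1,1],M[0,1])))
print(grey(f,(.6203,-.2375),.09)[2])
```

```text
[[ 9.610e-01 -2.765e-01 -1.300e-03  4.443e-01]
 [-2.765e-01 -9.610e-01  4.000e-04 -2.316e-01]
 [-1.400e-03 -1.000e-04 -1.000e+00  1.521e-01]
 [ 0.000e+00  0.000e+00  0.000e+00  1.000e+00]] 0.08549313945205628 [-0.08730141  0.11059264  0.45488971] 22.075 [-0.05262126  0.5028991   0.55961812  2.01694929 -0.39385621  0.72919937
 -1.10069045]
block ((0.44481292366981506, -0.23187969624996185), (0.05617498978972435, 0.10374558717012405), 73.97976684570312) [7.66499700e-04 1.53507673e-04 1.52088847e-01 1.00000000e+00] jaw -106.04914633450333
((0.593680739402771, -0.21643996238708496), (0.08568371087312698, 0.06636461615562439), 52.547035217285156)
```

View pics/w18.png

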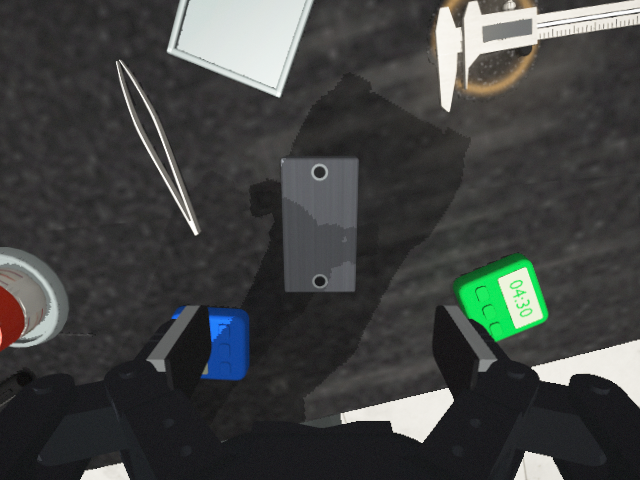

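Run:
```python
from h import *
f=load('w13');C=cloud(f);h=cv2.cvtColor(f['p'],cv2.COLOR_BGR2HSV)
m=(h[...,0]>100)&(h[...,0]<125)&(h[...,1]>120); m[:, 200:]=0;P=C[m]
iM=np.linalg.inv(T());Q=np.c_[P,np.ones(len(P))]@iM.T; print('blue',P.min(0),P.max(0),'tool',Q.min(0),Q.max(0)); r=cv2.minAreaRect(Q[:,:2].astype(np.float32)); print(r,cv2.boxPoints(r).round(3))
```

```text
blue [ 0.32089842 -0.16375319 -0.00100316] [ 0.47545334 -0.068837    0.20875208] tool [-0.14863074 -0.1298137  -0.05667381  1.        ] [ 0.01109118 -0.06022044  0.15329657  1.        ]
((-0.06802333891391754, -0.09250251948833466), (0.16008885204792023, 0.06703279912471771), 3.237100124359131) [[-0.15  -0.064]
 [-0.146 -0.13 ]
 [ 0.014 -0.121]
 [ 0.01  -0.055]]
```

Run:
```python
from h import *
iM=np.linalg.inv(T())
for n in('w13','w11','w2'):
    f=load(n);C=cloud(f);h=cv2.cvtColor(f['p'],cv2.COLOR_BGR2HSV)
    m=(h[...,0]>100)&(h[...,0]<125)&(h[...,1]>120)&(C[...,2]<.025)&(C[...,2]>.012)&(C[...,1]<-.04)&(C[...,1]>-.2);P=C[m]
    Q=np.c_[P,np.ones(len(P))]@iM.T; r=cv2.minAreaRect(Q[:,:2].astype(np.float32)); print(n,r,cv2.boxPoints(r).round(3).tolist(),P.mean(0))
```

```text
w13 ((-0.10461156070232391, -0.0937776118516922), (0.06386163085699081, 0.0626833513379097), 3.5986602306365967) [[-0.1379999965429306, -0.06499999761581421], [-0.13500000536441803, -0.12700000405311584], [-0.07100000232458115, -0.12300000339746475], [-0.07500000298023224, -0.05999999865889549]] [ 0.3705784  -0.11749549  0.01669293]
w11 ((-0.10524028539657593, -0.09450817108154297), (0.06276242434978485, 0.062481820583343506), 3.2832305431365967) [[-0.1379999965429306, -0.06499999761581421], [-0.13500000536441803, -0.12700000405311584], [-0.07199999690055847, -0.12399999797344208], [-0.07599999755620956, -0.06199999898672104]] [ 0.36865129 -0.11419881  0.01671605]
w2 ((-0.10479430854320526, -0.09369955211877823), (0.0629986897110939, 0.0630478784441948), 3.3573100566864014) [[-0.1379999965429306, -0.06400000303983688], [-0.1340000033378601, -0.12700000405311584], [-0.07199999690055847, -0.12300000339746475], [-0.07500000298023224, -0.05999999865889549]] [ 0.36870977 -0.11784655  0.01676782]
```

Request:
{"method": "carry_out", "body": {
  "series": [
    [0.0005,0,0.05,0,0,0,0],
    [0.0005,0,0.1,0,0,0,0],
    [0.0005,0,0.13,0,0,0,0],
    [0.0005,0,0.149,0,0,0,0],
    [0.0005,0,0.149,0,0,0,0],
    [0.0005,0,0.149,0,0,0,0],
    [0.0005,0,0.149,0,0,0,255],
    [0.0005,0,0.149,0,0,0,255],
    [0.0005,0,0.149,0,0,0,255],
    [0.0005,0,0.149,0,0,0,255]
  ],
  "force": 110
}}

```text
clock: 23.32
position: [0.445, -0.2327, 0.005]
tool_rot: [-3.141, -0.001, -0.282]
force: [-4.6, 4.4, 26.4]
grip_width: 0.0534
```

Run:
```python
from h import *
snap('scene','a19');s=telemetry.observe(); M=T();print(M.round(4),s['grip_width'],s['force'],s['clock'])
crop('a19',280,220,400,320,6.5,'c19')
```

```text
[[ 9.605e-01 -2.784e-01  1.500e-03  4.451e-01]
 [-2.784e-01 -9.605e-01  3.000e-04 -2.326e-01]
 [ 1.400e-03 -7.000e-04 -1.000e+00  5.000e-03]
 [ 0.000e+00  0.000e+00  0.000e+00  1.000e+00]] 0.05319601330113812 [-4.48277036  4.44003753 25.25851114] 23.375
```

View pics/c19.png

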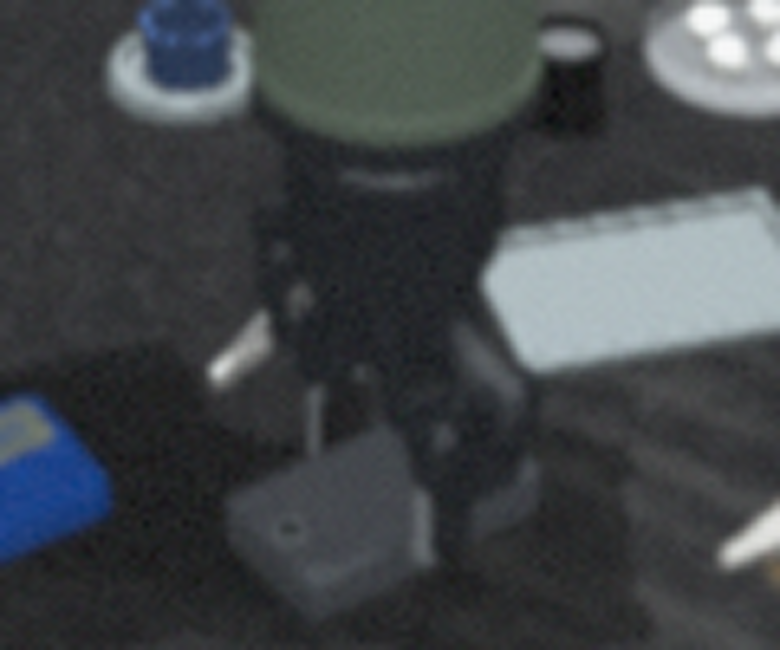

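Request:
{"method": "carry_out", "body": {
  "series": [
    [0,0,-0.01,0,0,0,255],
    [0,0,-0.04,0,0,0,255],
    [0,0,-0.08,0,0,0,255],
    [0.03,-0.008,-0.08,0,0,0.1,255],
    [0.07,-0.018,-0.08,0,0,0.2,255],
    [0.12,-0.03,-0.08,0,0,0.3,255],
    [0.17,-0.044,-0.08,0,0,0.369,255],
    [0.17,-0.044,-0.08,0,0,0.369,255],
    [0.17,-0.044,-0.08,0,0,0.369,255]
  ]
}}

```text
clock: 24.5
position: [0.6193, -0.2379, 0.0837]
tool_rot: [3.141, 0.001, -0.651]
force: [-0.8, -0.7, -3.1]
grip_width: 0.0529
```

Run:
```python
from h import *
snap('wrist','w20');snap('side','s20');s=telemetry.observe(); M=T();print(M.round(4),s['grip_width'],s['force'],s['clock'])
f=load('w20');C=cloud(f);p=f['p'].astype(int)
m=(C[...,2]>.092)&(C[...,2]<.106)&(np.hypot(C[...,0]-.6203,C[...,1]+.2375)<.075)
print('blk',cv2.minAreaRect(C[m][:,:2].astype(np.float32)),np.median(C[m][:,2]),'jaw',np.degrees(np.arctan2(M[1,1],M[0,1])))
g=load('w12');print('vial',onplane(load('scene0'),[[366.7,236]],0))
```

```text
[[ 7.949e-01 -6.067e-01 -5.000e-04  6.191e-01]
 [-6.067e-01 -7.949e-01  2.000e-04 -2.381e-01]
 [-5.000e-04  2.000e-04 -1.000e+00  8.410e-02]
 [ 0.000e+00  0.000e+00  0.000e+00  1.000e+00]] 0.05294888259321672 [-0.59615892  0.07046406 -2.27636339] 24.6
blk ((0.6214770674705505, -0.24014025926589966), (0.08059322088956833, 0.0974138081073761), 52.13448715209961) 0.09914007254192034 jaw -127.353301425625
vial [[ 0.70361009 -0.1399406   0.        ]]
```

View pics/w20.png

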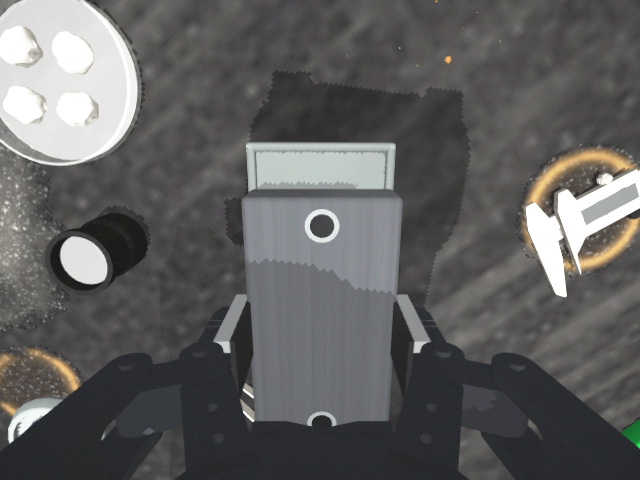

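View pics/s20.png

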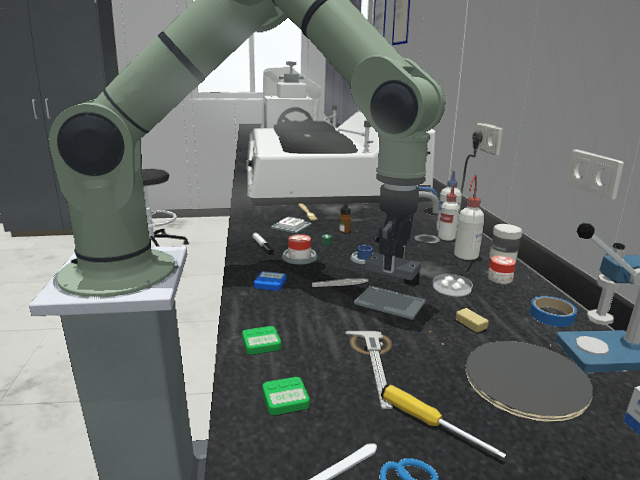

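Run:
```python
from h import *
f=load('w20');C=cloud(f);iM=np.linalg.inv(f['E']@np.linalg.inv(imaging.camera_info('wrist')['hand_eye']))
Q=C.reshape(-1,3)@iM[:3,:3].T+iM[:3,3];Q=Q.reshape(480,640,3)
m=np.zeros((480,640),bool);m[205:410,255:390]=1
m&=(Q[...,2]<-.008)&(Q[...,2]>-.03);P=Q[m];A=np.c_[P[:,:2],np.ones(len(P))];print(m.sum(),np.linalg.lstsq(A,P[:,2],rcond=None)[0],P.min(0),P.max(0))
# far edge & sides of block in tool frame
for px in[(243,194),(401,194),(321,226),(321,423)]:
    print(px,(iM@np.r_[onplane(f,[px],.084-.005+.02)[0],1])[:3].round(4))
# seat visible far edge corners outer
for px in [(247,143),(396,143)]: w=onplane(f,[px],.007)[0]; print(w,(iM@np.r_[w,1])[:3].round(4))
```

```text
27542 [ 0.00021228 -0.00036989 -0.01546029] [-0.03678032 -0.02676211 -0.01830287] [ 0.04888565  0.02832406 -0.01306638]
(243, 194) [ 0.0523 -0.026  -0.0154]
(401, 194) [ 0.0523  0.0275 -0.0153]
(321, 226) [ 0.0411  0.0004 -0.0153]
(321, 423) [-0.043   0.0004 -0.0153]
[ 0.69584122 -0.24450498  0.007     ] [ 0.065  -0.0412  0.0766]
[ 0.64521239 -0.31098951  0.007     ] [0.065  0.0424 0.0767]
```

Request:
{"method": "carry_out", "body": {
  "series": [
    [0,0,0.03,0,0,0,255],
    [0,0,0.055,0,0,0,255],
    [0,0,0.068,0,0,0,255],
    [0,0,0.073,0,0,0,255],
    [0,0,0.076,0,0,0,255],
    [0,0,0.076,0,0,0,255],
    [0,0,0.076,0,0,0,255]
  ]
}}

```text
clock: 25.48
position: [0.6203, -0.2382, 0.0092]
tool_rot: [-3.141, -0.001, -0.651]
force: [-4.7, 2.4, 6.9]
grip_width: 0.0528
```

Run:
```python
from h import *
s=telemetry.observe(); M=T();print(M.round(4),s['grip_width'],s['force'],s['clock'])
```

```text
[[ 7.952e-01 -6.063e-01  1.000e-03  6.203e-01]
 [-6.063e-01 -7.952e-01 -2.000e-04 -2.382e-01]
 [ 9.000e-04 -5.000e-04 -1.000e+00  9.200e-03]
 [ 0.000e+00  0.000e+00  0.000e+00  1.000e+00]] 0.05284747061403667 [-4.73015355  2.3871942   6.89774957] 25.475
```

Request:
{"method": "carry_out", "body": {
  "series": [
    [0,0,0,0,0,0,0],
    [0,0,0,0,0,0,0],
    [0,0,0,0,0,0,0],
    [0,0,-0.03,0,0,0,0],
    [0,0,-0.08,0,0,0,0],
    [-0.03,0,-0.13,0,0,0,0],
    [-0.05,0,-0.18,0,0,0,0],
    [-0.05,0,-0.2,0,0,0,0],
    [-0.05,0,-0.2,0,0,0,0],
    [-0.05,0,-0.2,0,0,0,0]
  ]
}}

```text
clock: 26.72
position: [0.5802, -0.2074, 0.2066]
tool_rot: [3.141, 0.001, -0.651]
force: [0.4, 0.5, -0.5]
grip_width: 0.0857
```

Run:
```python
from h import *
snap('wrist','w21');snap('scene','a21');s=telemetry.observe(); M=T();print(M[:3,3].round(4),s['grip_width'],s['force'],s['clock'])
f=load('w21');C=cloud(f)
m=(C[...,2]>.018)&(C[...,2]<.032)&(np.hypot(C[...,0]-.6203,C[...,1]+.2375)<.065)
P=C[m];print('block',cv2.minAreaRect(P[:,:2].astype(np.float32)),np.median(P[:,2]));A=np.c_[P[:,:2]-P[:,:2].mean(0),np.ones(len(P))];print('tilt',np.linalg.lstsq(A,P[:,2],rcond=None)[0]); print(grey(f,(.6203,-.2375),.09)[2])
crop('a21',170,170,430,330,3,'c21')
```

```text
[ 0.58   -0.2076  0.2065] 0.08522318951663305 [0.8565923  0.03902248 0.41258763] 26.825
block ((0.6193118095397949, -0.2381109595298767), (0.0562751442193985, 0.1034034788608551), 52.750980377197266) 0.024690627958599776
tilt [ 0.00124611 -0.00181577  0.02468191]
((0.6186760663986206, -0.23697102069854736), (0.08386112749576569, 0.13330328464508057), 52.491355895996094)
```

View pics/w21.png

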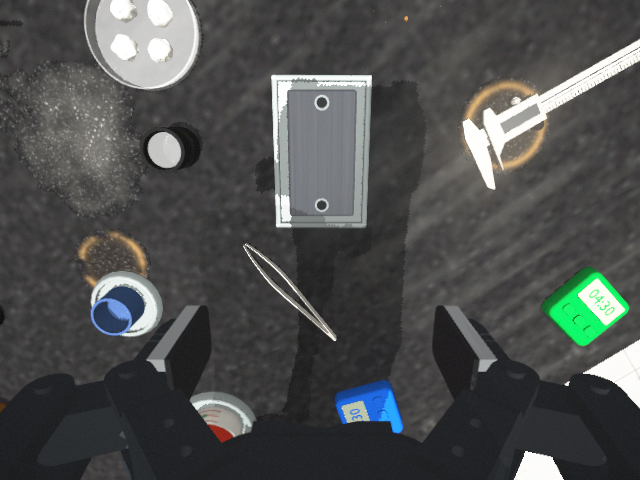

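View pics/c21.png

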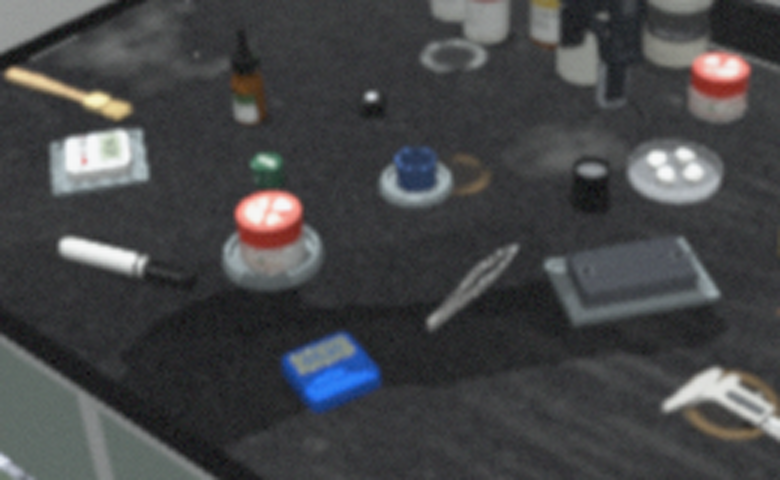

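All four sit in their seats, flat, and the bottle stands where it was. I'll hand the job in.

```bash
python3 -c "
from workcell import ticket,telemetry
print(ticket.job_done(),telemetry.observe()['clock'])"
```

```text
the job is handed in; nothing more can be done
the job is handed in; nothing more can be done
```

I took the pile apart from the top down (cup, pot, timer, block) and set each in its own seat. I handed the job in at about 27 s, with the arm clear and the gripper open.

**Final checks:** I measured each thing from the wrist camera after letting it go. All were well inside the limits:

| Thing | Off centre of its seat | Lean |
|---|---|---|
| Cup | about 1.2 mm | upright by eye, not fitted |
| Pot | under 1 mm, against the seat position used for placing | about 2 mrad |
| Timer | about 1 mm | about 3 mrad |
| Block | about 1.3 mm | about 2 mrad |

- **Height:** the depth camera read the top of each item within 2 mm of where it should be when seated. It also reads about 1 mm off on known surfaces, so I could not confirm the 1.5 mm height limit from depth alone. Each item was lowered until the force reading rose.
- **Bottle:** it stands upright at the same place in the scene picture as at the start.
- **Cup grasp:** my first grip was too low, with the fingertips close to the pot lid. I opened, went up 10 mm and gripped again before lifting; nothing was disturbed.
- **Pot seat:** estimates of its position in different pictures differed by about 2 mm, well within what the seat allows.

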